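# Strip clipped clutch pencils for respraying

### The job

Strip the clutch pencils on the clip board for respraying, leaving the white barrels in their clips and taking the parts off a layer at a time, in reverse order of assembly: first all the nickel cone tips into the glazed pot, then all the amber grips into the felt-lined tray, then the hexagonal lock nuts into the pot as well. Every part that is there must come off (some are already missing). Finally close the pot with its lid, properly seated and level, so no overspray reaches the metal parts, and leave the rest of the table as it is.

Things in the scene. Friction and masses are not known exactly. Their poses are not given: they have to be found in the camera images.
- clipboard: Fixed clip board: maple base 80 x 236 x 12 mm with a steel back strip 52 mm high along its far side, carrying three spring clips (tops at 46 mm) in a row along its y axis, 80 mm apart. Origin: centre of the underside; z up. Each clip firmly holds one fixed matte white pencil barrel upright, front end up, 115 mm high above the table, which stays there.
- barrel_1 (a point): Barrel 1 (clipboard y = -80 mm): centre of its shoulder, on the axis, 85 mm above the table; z up. Above it a neck 11 mm wide, 30 mm high, with a 6.4 mm bore 12 mm deep in its top (for the tip's stub); the grip, if there, stands on the shoulder round the neck. Below it a land 14.5 mm wide, 13 mm high, then a 22 mm wide collar; the nut, if there, lies on the collar round the land.
- barrel_2 (a point): Barrel 2 (clipboard y = +0 mm): centre of its shoulder, on the axis, 85 mm above the table; z up. Above it a neck 11 mm wide, 30 mm high, with a 6.4 mm bore 12 mm deep in its top (for the tip's stub); the grip, if there, stands on the shoulder round the neck. Below it a land 14.5 mm wide, 13 mm high, then a 22 mm wide collar; the nut, if there, lies on the collar round the land.
- barrel_3 (a point): Barrel 3 (clipboard y = +80 mm): centre of its shoulder, on the axis, 85 mm above the table; z up. Above it a neck 11 mm wide, 30 mm high, with a 6.4 mm bore 12 mm deep in its top (for the tip's stub); the grip, if there, stands on the shoulder round the neck. Below it a land 14.5 mm wide, 13 mm high, then a 22 mm wide collar; the nut, if there, lies on the collar round the land.
- tip_1 (a point): Nickel cone tip that starts on barrel 1 (may be absent). Point: centre of its hexagonal base, 17 mm across flats, 12 mm high; above that a cone 22 mm long narrowing from 16 to 6 mm; below, a stub 4.4 mm thick and 9 mm long. While on the barrel it keeps the grip from coming off; base 2 mm above the grip. Loose slip fit, lifts straight up. z is the axis (up while on the barrel); y and the directions 60 degrees from it face flats. 40 g.
- tip_2 (a point): Nickel cone tip that starts on barrel 2 (may be absent). Point: centre of its hexagonal base, 17 mm across flats, 12 mm high; above that a cone 22 mm long narrowing from 16 to 6 mm; below, a stub 4.4 mm thick and 9 mm long. While on the barrel it keeps the grip from coming off; base 2 mm above the grip. Loose slip fit, lifts straight up. z is the axis (up while on the barrel); y and the directions 60 degrees from it face flats. 40 g.
- tip_3 (a point): Nickel cone tip that starts on barrel 3 (may be absent). Point: centre of its hexagonal base, 17 mm across flats, 12 mm high; above that a cone 22 mm long narrowing from 16 to 6 mm; below, a stub 4.4 mm thick and 9 mm long. While on the barrel it keeps the grip from coming off; base 2 mm above the grip. Loose slip fit, lifts straight up. z is the axis (up while on the barrel); y and the directions 60 degrees from it face flats. 40 g.
- grip_1 (a point): Amber resin grip, a hexagonal sleeve 21 mm across flats, 28 mm long, bore 13.5 mm, that starts on barrel 1 (may be absent), trapped only by the part above it. Point: its centre. Loose slip fit with 1 mm of play, lifts straight up. z is the axis (up while on the barrel); y and the directions 60 degrees from it face flats. 25 g.
- grip_2 (a point): Amber resin grip, a hexagonal sleeve 21 mm across flats, 28 mm long, bore 13.5 mm, that starts on barrel 2 (may be absent), trapped only by the part above it. Point: its centre. Loose slip fit with 1 mm of play, lifts straight up. z is the axis (up while on the barrel); y and the directions 60 degrees from it face flats. 25 g.
- grip_3 (a point): Amber resin grip, a hexagonal sleeve 21 mm across flats, 28 mm long, bore 13.5 mm, that starts on barrel 3 (may be absent), trapped only by the part above it. Point: its centre. Loose slip fit with 1 mm of play, lifts straight up. z is the axis (up while on the barrel); y and the directions 60 degrees from it face flats. 25 g.
- nut_1 (a point): Nickel hexagonal lock nut, 24 mm across flats, 12 mm thick, plain bore 17 mm, that starts on barrel 1 under where the grip goes (may be absent), trapped only by the part above it. Point: its centre. Loose slip fit with 1 mm of play, lifts straight up. z is the axis (up while on the barrel); y and the directions 60 degrees from it face flats. 30 g.
- nut_2 (a point): Nickel hexagonal lock nut, 24 mm across flats, 12 mm thick, plain bore 17 mm, that starts on barrel 2 under where the grip goes (may be absent), trapped only by the part above it. Point: its centre. Loose slip fit with 1 mm of play, lifts straight up. z is the axis (up while on the barrel); y and the directions 60 degrees from it face flats. 30 g.
- nut_3 (a point): Nickel hexagonal lock nut, 24 mm across flats, 12 mm thick, plain bore 17 mm, that starts on barrel 3 under where the grip goes (may be absent), trapped only by the part above it. Point: its centre. Loose slip fit with 1 mm of play, lifts straight up. z is the axis (up while on the barrel); y and the directions 60 degrees from it face flats. 30 g.
- pot: Glazed terracotta pot, loose, 650 g: 80 mm high, rim 112 mm outside and 100 mm inside, walls 6 mm, floor 7 mm thick and about 76 mm wide inside. Origin: centre of the underside; z up. It starts open and empty.
- lid_knob (a point): Centre of the round knob (24 mm in diameter, 25 mm high) of the pot's loose glazed lid, 280 g. The lid is a disc 120 mm wide and 7 mm thick whose top is 13 mm below this point; under the disc is a locating plug 88 mm wide and 8 mm deep, whose underside is 28 mm below this point. z up. It starts right way up on the table, standing on its plug. Seated on the pot, this point is 100 mm above the pot's underside, on its axis, and the plug is inside the rim with about 5 mm of play.
- tray: Fixed felt-lined wooden tray, outside 120 mm (its x) by 160 mm (its y), 22 mm high, walls 5 mm, floor 5 mm thick. Origin: centre of the underside; z up. It starts empty.
- wrench: Bystander: small brass L-shaped hex wrench, 90 x 26 mm, 6 mm thick, lying flat; origin at the middle of the long arm, on the table.
- blank: Bystander: spare amber hexagonal bar, 21 x 110 mm, lying along its x; origin under its middle.
- eraser: Bystander: white eraser 45 x 22 x 13 mm; origin under its centre.
- sander: Bystander: cork sanding block 75 x 38 x 27 mm; origin under its centre.
- leadjar: Bystander: glass jar 56 mm wide, 85 mm high; origin under its centre.
- waxtin: Bystander: flat aluminium tin 74 mm wide, 24 mm high; origin under its centre.
- rule: Bystander: steel rule 20 x 160 x 3 mm, lying along its y; origin under its centre.

How it is judged:
On the way, in this order (a step that is already met when the one before it is completed fails the run):
1. every cone tip is in the pot while the grips are still on their barrels (horizontal distance between each of tip_1, tip_2, tip_3 and pot below 0.046 m and z of tip_1 in the frame of pot between 0 and 0.075 m and z of tip_2 in the frame of pot between 0 and 0.075 m and z of tip_3 in the frame of pot between 0 and 0.075 m and horizontal distance between grip_1 and barrel_1 below 0.008 m and z of grip_1 in the frame of barrel_1 below 0.022 m and horizontal distance between grip_2 and barrel_2 below 0.008 m and z of grip_2 in the frame of barrel_2 below 0.022 m and horizontal distance between grip_3 and barrel_3 below 0.008 m and z of grip_3 in the frame of barrel_3 below 0.022 m), for 0.2 s.
2. every grip is in the tray while the lock nuts are still on their barrels (x of grip_1 in the frame of tray between -0.055 and 0.055 m and y of grip_1 in the frame of tray between -0.075 and 0.075 m and height (world z) of each of grip_1, grip_2, grip_3 below 0.04 m and x of grip_2 in the frame of tray between -0.055 and 0.055 m and y of grip_2 in the frame of tray between -0.075 and 0.075 m and x of grip_3 in the frame of tray between -0.055 and 0.055 m and y of grip_3 in the frame of tray between -0.075 and 0.075 m and horizontal distance between nut_1 and barrel_1 below 0.008 m and z of nut_1 in the frame of barrel_1 below 0.001 m and horizontal distance between nut_2 and barrel_2 below 0.008 m and z of nut_2 in the frame of barrel_2 below 0.001 m and horizontal distance between nut_3 and barrel_3 below 0.008 m and z of nut_3 in the frame of barrel_3 below 0.001 m), for 0.2 s.
3. every lock nut is in the pot (horizontal distance between each of nut_1, nut_2, nut_3 and pot below 0.046 m and z of nut_1 in the frame of pot between 0 and 0.075 m and z of nut_2 in the frame of pot between 0 and 0.075 m and z of nut_3 in the frame of pot between 0 and 0.075 m), for 0.2 s.
At the end, for the whole second after the job is handed in: Every tip and lock nut lies inside the pot, every grip inside the tray, and the lid sits on the pot: plug inside the rim, knob within 10 mm of the pot's axis and within 3.5 mm of its seated height, lid and pot level within 0.04 rad (all of step 3 and horizontal distance between each of tip_1, tip_2, tip_3 and pot below 0.046 m and z of tip_1 in the frame of pot between 0 and 0.075 m and z of tip_2 in the frame of pot between 0 and 0.075 m and z of tip_3 in the frame of pot between 0 and 0.075 m and x of grip_1 in the frame of tray between -0.055 and 0.055 m and y of grip_1 in the frame of tray between -0.075 and 0.075 m and height (world z) of each of grip_1, grip_2, grip_3 below 0.04 m and x of grip_2 in the frame of tray between -0.055 and 0.055 m and y of grip_2 in the frame of tray between -0.075 and 0.075 m and x of grip_3 in the frame of tray between -0.055 and 0.055 m and y of grip_3 in the frame of tray between -0.075 and 0.075 m and horizontal distance between lid_knob and pot below 0.01 m and z of lid_knob in the frame of pot between 0.0965 and 0.1035 m and angle between each of lid_knob, pot's own z axis and vertical below 0.04 rad); the robot touches nothing.
It fails at once if a bystander (wrench, amber bar, eraser, sanding block, jar, tin or rule) is moved more than 50 mm (distance of any of wrench, blank, eraser, sander, leadjar, waxtin, rule from where it was at the start of the episode above 0.05 m).
Of tip1, tip2, tip3 only 2 to 3 are there at a start; the rules pass over those that are not, and their reading is None.
Of grip1, grip2, grip3 only 2 to 3 are there at a start; the rules pass over those that are not, and their reading is None.
Of nut1, nut2, nut3 only 1 to 2 are there at a start; the rules pass over those that are not, and their reading is None.
At some moment in a run one of pot, lid may be knocked a few centimetres aside while the robot is not near it.
Once in a run the grip may slacken for a moment while it holds something.
It also fails if it takes over 210 s, if anything falls off the work surface, if the arm or the gripper's body presses on something with over 40 N, if the wrist force passes 120 N, or if a joint passes its speed limit or range.

### The arm

A 7-joint arm with a two-finger parallel gripper is mounted at the origin on the work surface. World frame = base frame: x ahead of the robot, y to its left, z up, the work surface at z = 0. Lengths are in m, angles in rad, forces in N, time in s.
With the tool pointing down it reaches from about 0.425 to 0.925 m from the base axis. Payload 6.8 kg.
Tool frame: the origin (TCP) lies midway between the tips of the shut fingers; the grasp point (between the pads) lies 19 mm behind it; x points along the fingers, y is the direction in which the jaws open and shut, and the axes are right-handed (so a half turn about x gives the same grasp; the last joint's range is limited). The gripper opens to 85 mm and grips with 20 to 120 N. Pads are 22 mm wide; open, the fingers measure 114 mm over their backs; the gripper's body (76 mm by 85 mm) begins 54 mm behind the grasp point. The pads swing forward as they close: fully open they stand 13 mm farther back than shut.
Start: joints at [-1.249, 0.477, 0.022, 1.555, -0.011, 1.109, -0.083], TCP at [0.281, 0.614, 0.193] pointing down, gripper open.
Joint ranges: [-2.96, 2.96], [-0.34, 2.1], [-1.41, 1.46], [0.24, 2.44], [-1.37, 4.51], [0.17, 1.92], [-2.96, 2.96]. Speed limits (rad/s): [2.39, 2.39, 3.14, 3.14, 3.14, 3.14, 3.14].

### API

Orientations are given as a rotation vector (axis times angle).
In Python, from bench import r, viewer, nets gives the robot as it stands.
- The arm moves only by the shell command python3 -m pendant 'ROWS' [FORCE]. ROWS is JSON, one flat list of numbers, 5 for each row, row after row: the finger opening in mm, from 0 to 85.4, then the shift along the tool's x, y, z in mm, then the turn about the tool's x in rad. A call has 1 to 20 rows; each row shifts and turns the commanded pose from where the row before left it, along the tool's axes as they then stand; what a row does not reach is not made up. A row lasts 1/8 s, in which the tool goes at most 62.5 mm and 10.7 degrees, less where a joint would pass 70% of its speed; a pose out of reach is approached as far as the arm can. A call with a gripper value outside its range is refused whole. The fingers move at their own pace and stop on an object; FORCE is the grip in N (left out, the last holds). Time passes only in rows, so rows that do not move let the fingers close. It gives the time, the measured TCP pose, the force and the opening at its end, in the units of the state.
- r.get_obs(): the state, without advancing time (a new reading comes with each control period).
- viewer.grab_frame(name): name is "side" or "top"; returns (picture, depth): 400x640x3 uint8, red, green, blue; 400x640 float32, m along the optical axis (not along the pixel's ray), 0 where there is no reading.
- viewer.calibration(name): a dict with "mtx" (3x3 intrinsics, pixels), "world_to_cam" (4x4, takes a point from world to camera coordinates). Camera axes: x right, y up, looking along -z (the intrinsics and any distortion apply to the point x, -y, -z); pixel columns grow to the right and rows downward; lengths in m; the calibration is good to about 2 mm. A picture is of the moment at which its call begins. calibration takes no time and is no camera call.
- r.hand_in(): hands the job in, once; it reports no verdict.
Trained networks look in the newest picture that a camera, given by its name, has taken for a name from the list of things; names that differ only in an ending like _2 or _b are one class to them, and where a whole thing is asked for, a point or a joint stands for the part that bears it (a point fixed in the world has none). Each returns a list of dicts, best first, with "score" (0 to 1); they miss things now and then, are a little off and sometimes report something else, mostly with a low value. They report only what shows in the picture. A call takes as long as a camera call.
- nets.look_for(name, camera): "location" ([x, y, z] in m, in world coordinates, good to about 4 mm: the middle of the surface that is visible of it).
- nets.silhouettes(name, camera): "mask" (400x640 bool, what is visible of it).
The state is a dict: "clock": time; "joints": joint angles; "qvel": joint speeds; "tau": joint torques, N m; "tcp_pos": TCP position; "orientation": TCP orientation; "contact_force": force on the tool from outside, world axes, zero at the start; "moment": the same for the moment, N m; "grip_width": finger opening in m.
Only numpy, scipy, OpenCV 4.12 (cv2) and the standard library are available. Lean on these libraries where they do the work, as an engineer would, in place of code of your own. Each camera call takes 0.05 s, during which the arm holds its last target. There are 200 camera calls.

## Working session

There is one attempt and no reset: what is moved stays moved. The work goes in short steps, Python scripts to look and compute and a shell command to move; the robot and the scene stay as the last step left them, time stands still between calls to the robot, and variables do not carry over. Pictures are saved under pics/ and viewed, about 12 in all and at most 16, crops included, and the job is handed in when it is done.

```bash
ls; mkdir -p pics
python3 - <<'E'
from bench import r,viewer,nets
import cv2,numpy as np
o=r.get_obs();print({k:np.round(v,3).tolist() for k,v in o.items()})
for c in("top","side"):
    p,d=viewer.grab_frame(c);cv2.imwrite(f"pics/{c}0.png",p[:,:,::-1]);np.save(f"pics/{c}0.npy",d)
    k=viewer.calibration(c);print(c,np.round(k["mtx"],1).tolist(),np.round(k["world_to_cam"],3).tolist(),[x for x in k if x not in("mtx","world_to_cam")])
    for n in("clipboard","tip_1","grip_1","nut_1","pot","lid_knob","tray","blank","leadjar","waxtin","rule","sander","eraser","wrench"):
        print(n,[(round(float(x["score"]),2),np.round(x["location"],3).tolist()) for x in nets.look_for(n,c)[:5]])
E
```

```text
pics
{'clock': 0.0, 'joints': [-1.249, 0.478, 0.022, 1.556, -0.012, 1.109, -0.083], 'qvel': [-0.001, 0.001, -0.002, -0.003, -0.0, 0.0, 0.001], 'tau': [-0.0, -59.645, 1.608, -28.119, 0.012, 0.009, -0.0], 'tcp_pos': [0.281, 0.613, 0.192], 'orientation': [0.336, 1.545, -0.339], 'contact_force': [-0.499, -0.684, 0.419], 'moment': [-0.02, 0.008, 0.031], 'grip_width': 0.085}
top [[469.6, 0.0, 318.3], [0.0, 469.6, 194.0], [0.0, 0.0, 1.0]] [[0.003, -1.0, 0.002, -0.007], [0.992, 0.003, 0.124, -0.612], [-0.124, 0.001, 0.992, -1.319], [0.0, 0.0, 0.0, 1.0]] []
clipboard [(0.82, [0.644, -0.029, 0.012]), (0.7, [0.454, -0.162, 0.003])]
tip_1 [(0.45, [0.646, -0.032, 0.011])]
grip_1 [(0.36, [0.484, 0.29, 0.011])]
nut_1 []
pot [(0.91, [0.457, -0.302, 0.026]), (0.7, [0.633, 0.052, 0.113])]
lid_knob []
tray [(0.73, [0.451, 0.028, 0.003])]
blank [(0.76, [0.634, -0.294, 0.019])]
leadjar [(0.92, [0.735, -0.216, 0.088]), (0.49, [0.643, -0.029, 0.006])]
waxtin [(0.95, [0.744, 0.236, 0.021]), (0.41, [0.458, -0.3, 0.028])]
rule [(0.6, [0.455, -0.165, 0.006])]
sander [(0.9, [0.649, -0.426, 0.029])]
eraser [(0.5
[... 311 characters left out ...]
56, -0.103, 0.13]), (0.46, [0.645, -0.024, 0.128])]
grip_1 [(0.49, [0.637, 0.061, 0.101])]
nut_1 [(0.63, [0.65, -0.024, 0.086]), (0.45, [0.632, 0.06, 0.082])]
pot [(0.6, [0.457, -0.253, 0.055]), (0.47, [0.639, 0.062, 0.101]), (0.22, [0.63, -0.287, 0.019])]
lid_knob [(0.56, [0.49, 0.305, 0.017])]
tray [(0.63, [0.447, 0.029, 0.006])]
blank [(0.55, [0.632, -0.29, 0.017])]
leadjar [(0.61, [0.748, -0.199, 0.053]), (0.19, [0.649, -0.022, 0.084])]
waxtin [(0.91, [0.747, 0.251, 0.027]), (0.46, [0.651, -0.407, 0.024])]
rule [(0.59, [0.458, -0.163, 0.002])]
sander [(0.62, [0.651, -0.41, 0.022])]
eraser [(0.72, [0.418, 0.162, 0.016]), (0.26, [0.644, 0.032, 0.012])]
wrench [(0.71, [0.652, 0.382, 0.01])]
```

View pics/top0.png

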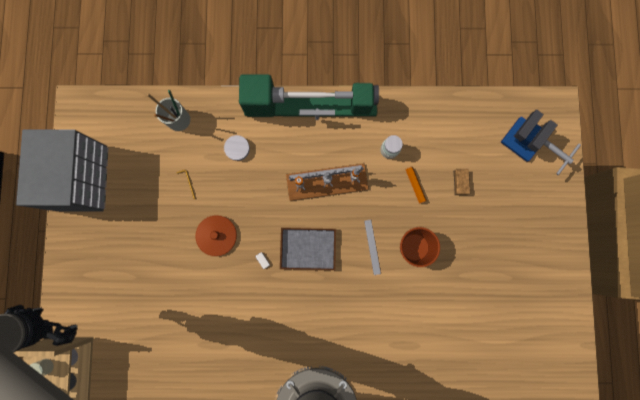

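View pics/side0.png

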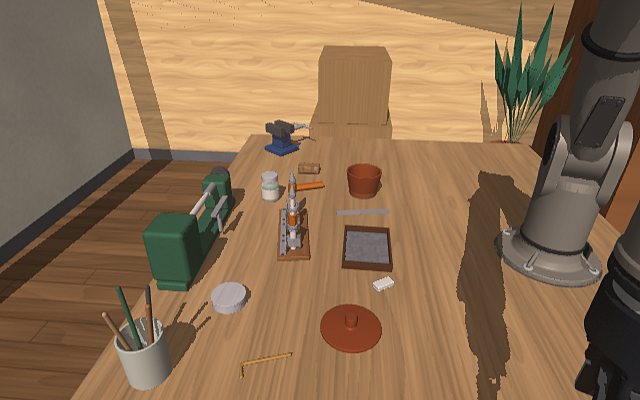

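Top view: the clip board is at about (328,182), the pot at (420,247), the lid at (216,236) and the tray at (308,249). The rule lies between tray and pot at (372,246). I'll zoom in on the clip board and deproject.

```bash
cat > h.py <<'E'
from bench import r,viewer,nets
import cv2,numpy as np
def grab(c):
    p,d=viewer.grab_frame(c); return p,cloud(c,d)
def cloud(c,d):
    k=viewer.calibration(c);K=k["mtx"];T=np.linalg.inv(k["world_to_cam"])
    v,u=np.mgrid[:400,:640]
    P=np.stack([(u-K[0,2])/K[0,0]*d,-(v-K[1,2])/K[1,1]*d,-d],-1)
    W=P@T[:3,:3].T+T[:3,3]; W[d==0]=np.nan; return W
def proj(c,X):
    k=viewer.calibration(c);K=k["mtx"];q=k["world_to_cam"]@np.r_[X,1]
    return K[0,0]*q[0]/-q[2]+K[0,2],K[1,1]*-q[1]/-q[2]+K[1,2]
def circ(P):
    A=np.c_[2*P[:,:2],np.ones(len(P))];s=np.linalg.lstsq(A,(P[:,:2]**2).sum(1),rcond=None)[0]
    return s[:2],np.sqrt(s[2]+s[0]**2+s[1]**2)
E
python3 - <<'E'
from h import *
a=cv2.imread("pics/top0.png")[155:205,280:380];b=cv2.imread("pics/side0.png")[165:265,260:340]
a=cv2.resize(a,(800,400),interpolation=cv2.INTER_CUBIC)
b=cv2.resize(b,None,fx=5.8,fy=5.8,interpolation=cv2.INTER_CUBIC)
cv2.imwrite("pics/c0a.png",a);cv2.imwrite("pics/c0b.png",b)
W=cloud("top",np.load("pics/top0.npy"));S=cloud("side",np.load("pics/side0.npy"))
# clipboard base, z 6..20mm
def box(n,c,W,z0,z1,x0,x1,y0,y1):
    m=(W[...,2]>z0)&(W[...,2]<z1)&(W[...,0]>x0)&(W[...,0]<x1)&(W[...,1]>y0)&(W[...,1]<y1)
    P=W[m];R=cv2.minAreaRect((P[:,:2]*1000).astype(np.float32));print(n,len(P),R,np.round(P[:,2].mean(),4))
    return P
box("board",0,W,.006,.07,.59,.72,-.16,.12)
box("strip",0,W,.045,.06,.59,.74,-.16,.14)
box("tray",0,W,.012,.03,.36,.54,-.06,.13)
box("rule",0,W,.0015,.01,.36,.56,-.2,-.1)
P=box("pot",0,W,.070,.1,.36,.56,-.4,-.2); print(circ(P))
P=box("lid",0,W,.01,.021,.4,.56,.2,.4); P=box("knob",0,W,.03,.06,.4,.56,.2,.4)
for n,w in(("top",W),("side",S)):
    for z0,z1 in((.135,.17),(.12,.135),(.1,.118),(.086,.1),(.07,.085)):
        P=w[(w[...,2]>z0)&(w[...,2]<z1)&(abs(w[...,0]-.65)<.06)&(abs(w[...,1]+.02)<.13)]
        for y in(-.11,-.02,.06):
            Q=P[abs(P[:,1]-y)<.035]
            if len(Q):print(n,z0,y,len(Q),np.round(Q.mean(0),3),round(Q[:,2].max(),3))
E
```

```text
board 1938 ((656.1552734375, -21.35076904296875), (126.17803192138672, 272.0721435546875), 0.7062322497367859) 0.0149
strip 63 ((652.9177856445312, -28.397369384765625), (35.962547302246094, 212.42079162597656), 8.526345252990723) 0.0504
tray 378 ((454.5841064453125, 25.83367156982422), (159.37295532226562, 120.59230041503906), 89.8877182006836) 0.0208
rule 831 ((460.04986572265625, -150.18377685546875), (99.47406768798828, 195.16490173339844), 89.93546295166016) 0.0036
pot 319 ((459.0350341796875, -285.46343994140625), (110.17007446289062, 107.47884368896484), 89.7343521118164) 0.0785
(array([ 0.45982453, -0.28510587]), np.float64(0.05185859592387342))
lid 1177 ((491.641845703125, 293.8423767089844), (116.24885559082031, 120.72525787353516), 0.29761242866516113) 0.0152
knob 58 ((491.8803405761719, 293.4856872558594), (22.15480613708496, 20.135427474975586), 89.08678436279297) 0.0388
top 0.135 -0.11 17 [ 0.662 -0.109  0.143] 0.152
top 0.135 -0.02 14 [ 0.65  -0.03   0.143] 0.152
top 0.12 -0.11 17 [ 0.66  -0.107  0.13 ] 0.135
top 0.12 -0.02 21 [ 0.65  -0.029  0.128] 0.134
top 0.1 -0.11
[... 296 characters left out ...]
0.075
top 0.07 -0.02 25 [ 0.647 -0.029  0.081] 0.085
top 0.07 0.06 10 [0.633 0.045 0.081] 0.085
side 0.135 -0.11 20 [ 0.661 -0.108  0.142] 0.15
side 0.135 -0.02 24 [ 0.65  -0.029  0.141] 0.15
side 0.12 -0.11 33 [ 0.661 -0.105  0.127] 0.134
side 0.12 -0.02 37 [ 0.649 -0.026  0.127] 0.133
side 0.1 -0.11 40 [ 0.66  -0.105  0.11 ] 0.118
side 0.1 -0.02 24 [ 0.65  -0.027  0.108] 0.118
side 0.1 0.06 81 [0.638 0.053 0.11 ] 0.117
side 0.086 -0.11 13 [ 0.66  -0.107  0.095] 0.1
side 0.086 -0.02 29 [ 0.651 -0.028  0.092] 0.1
side 0.086 0.06 48 [0.637 0.055 0.093] 0.1
side 0.07 -0.11 4 [ 0.657 -0.105  0.072] 0.074
side 0.07 -0.02 41 [ 0.648 -0.026  0.082] 0.085
side 0.07 0.06 53 [0.639 0.057 0.078] 0.085
```

View pics/c0a.png

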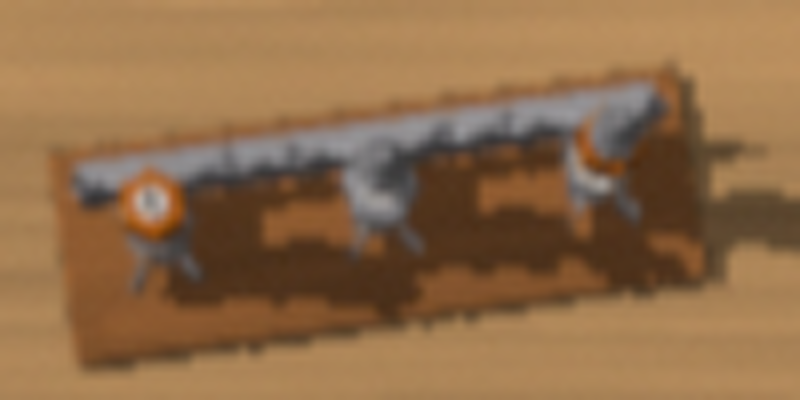

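View pics/c0b.png

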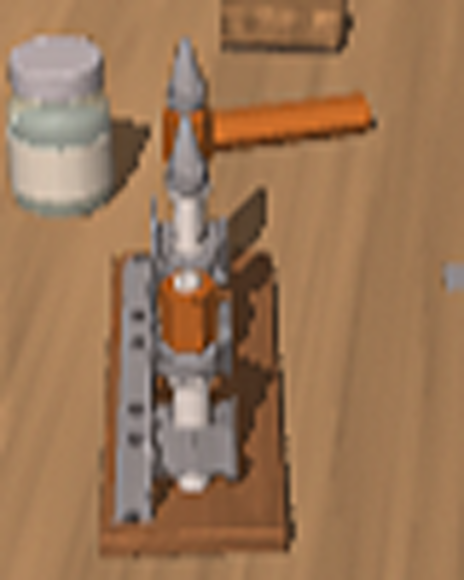

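Clip board crops:
- **Barrel 1** (right in the top crop, ~(610,140)): tip and grip, probably no nut.
- **Barrel 2** (~(378,185)): tip and nut, no grip.
- **Barrel 3** (~(150,200)): grip and nut, no tip.

The hexes have flats facing along the row, so I'll set the jaws along board y.

```bash
cat >> h.py <<'E'
from scipy.spatial.transform import Rotation as Ro
YAW=0.145
u=np.array([-np.sin(YAW),np.cos(YAW)])
B2=np.array([.651,-.0305]); B={1:B2-.08*u,2:B2,3:B2+.08*u}
def plan(X,yaw=YAW):
    "tool-axis shift (mm) after turning jaws to board y direction"
    o=r.get_obs();R=Ro.from_rotvec(o["orientation"]);M=R.as_matrix();p=np.array(o["tcp_pos"])
    best=None
    a=np.arctan2(M[1,1],M[0,1]);want=yaw+np.pi/2
    # turning +t about tool x (down) lowers world yaw by t
    t=-((want-a+np.pi/2)%np.pi-np.pi/2)
    M2=(R*Ro.from_rotvec([t,0,0])).as_matrix()
    d=(np.array(X)-p)*1000
    print("clk",round(o["clock"],2),"tcp",np.round(p*1e3,1),"x-axis",np.round(M[:,0],3),"jaw",np.round(M[:,1],3),"F",np.round(o["contact_force"],1),"w",round(o["grip_width"]*1e3,1),"q",np.round(o["joints"],2))
    print("turn",round(t,3),"then shift x,y,z",np.round(d@M2,1)," (before turn:",np.round(d@M,1),")")
E
python3 - <<'E'
from h import *
print(B)
plan([*B[2],.21])
E
```

```text
{1: array([ 0.66255939, -0.10966047]), 2: array([ 0.651 , -0.0305]), 3: array([0.63944061, 0.04866047])}
clk 1.5 tcp [281.3 613.6 193.3] x-axis [ 0.  0. -1.] jaw [0.417 0.909 0.   ] F [-0.8  0.6  0.2] w 85.4 q [-1.25  0.48  0.02  1.56 -0.01  1.11 -0.08]
turn -0.575 then shift x,y,z [ -16.7 -690.8  272.8]  (before turn: [ -16.7 -431.5  604.5] )
```

```bash
python3 -m pendant '[50,-18,0,0,-0.144, 50,-18,0,0,-0.144, 50,-18,0,0,-0.144, 50,-13,0,0,-0.143, 50,0,-53,21,0, 50,0,-53,21,0, 50,0,-53,21,0, 50,0,-53,21,0, 50,0,-53,21,0, 50,0,-53,21,0, 50,0,-53,21,0, 50,0,-53,21,0, 50,0,-53,21,0, 50,0,-53,21,0, 50,0,-53,21,0, 50,0,-53,21,0, 50,0,-53,21,0,50,0,0,0,0]' 40
python3 - <<'E'
from h import *
plan([*B[2],.17])
E
```

```text
clock: 3.75
tcp_pos: [0.652, -0.0352, 0.2601]
orientation: [-0.11, 1.568, 0.105]
contact_force: [-0.2, 0.5, 0.6]
grip_width: 0.0498
clk 3.75 tcp [652.  -35.2 260.1] x-axis [ 0.    -0.003 -1.   ] jaw [-0.136  0.991 -0.003] F [-0.2  0.5  0.6] w 49.8 q [-0.22  0.39  0.25  1.55 -0.1   1.21  1.75]
turn -0.008 then shift x,y,z [90.   5.1 -0.3]  (before turn: [90.   5.1 -0.4] )
```

```bash
python3 -m pendant '[50,50,4.5,0,-0.008,50,50,0,0,0,50,40,0,0,0,50,5,0,0,0,50,0,0,0,0]'
python3 - <<'E'
from h import *
plan([*B[2],.112])
ims=[]
for c in("top","side"):
    p,W=grab(c);x,y=proj(c,[*B[2],.12]);x=int(x);y=int(y)
    im=cv2.resize(p[y-40:y+40,x-40:x+40,::-1],(400,400),interpolation=cv2.INTER_CUBIC);ims.append(im)
cv2.imwrite("pics/c1.png",np.hstack(ims))
E
```

```text
clock: 4.38
tcp_pos: [0.6511, -0.0237, 0.1165]
orientation: [-0.121, 1.566, 0.121]
contact_force: [-0.8, -0.5, 0.4]
grip_width: 0.0501
clk 4.38 tcp [651.1 -23.7 116.5] x-axis [ 0.001  0.    -1.   ] jaw [-0.153  0.988  0.   ] F [-0.8 -0.5  0.4] w 50.1 q [-0.21  0.52  0.21  1.7  -0.13  0.94  1.78]
turn 0.009 then shift x,y,z [ 4.5 -6.8 -1.1]  (before turn: [ 4.5 -6.7 -1.1] )
```

View pics/c1.png

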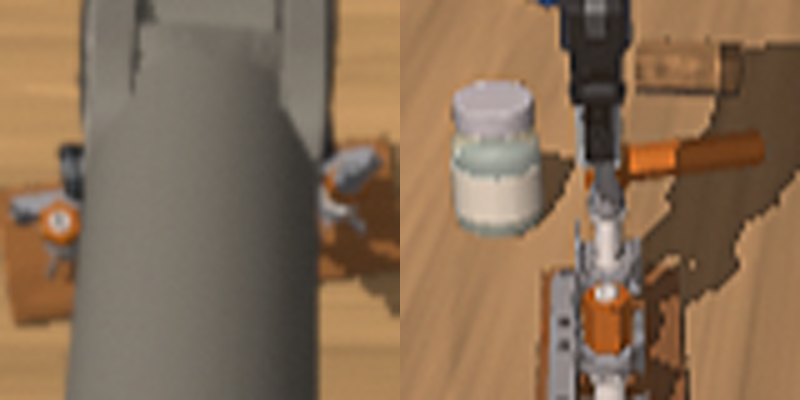

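Run:
```python
from h import *
x0,y0=[int(v) for v in proj("side",[*B[2],.12])]
p,W=grab("side")
for X in([.651,-.0237,.1165],[.651-.153*.025,-.0237+.025,.1165],[.651+.153*.025,-.0237-.025,.1165],[*B[2],.149],[*B[2],.115]):
    a,b=proj("side",np.array(X));print(X,a,b,((a-x0+40)*5,(b-y0+40)*5))
for v in range(y0-40,y0+10,3):
    print(v,(v-y0+40)*5,[np.round(W[v,u]*1000).astype(int).tolist() for u in (x0-3,x0,x0+2)])
im=cv2.resize(p[y0-60:y0+20,x0-40:x0+40,::-1],(600,600),interpolation=cv2.INTER_NEAREST);cv2.imwrite("pics/c2.png",im)
```

```text
[0.651, -0.0237, 0.1165] 291.116463845094 197.58400189699518 (np.float64(200.5823192254701), np.float64(212.92000948497588))
[0.6471750000000001, 0.0013000000000000025, 0.1165] 291.2071886488741 202.46834068945898 (np.float64(201.0359432443704), np.float64(237.34170344729492))
[0.654825, -0.0487, 0.1165] 291.02965007855187 192.91022107880292 (np.float64(200.14825039275934), np.float64(189.5511053940146))
[np.float64(0.651), np.float64(-0.0305), 0.149] 291.1611669983601 185.12024048750936 (np.float64(200.8058349918005), np.float64(150.60120243754682))
[np.float64(0.651), np.float64(-0.0305), 0.115] 291.50671997557447 196.81906541638583 (np.float64(202.53359987787235), np.float64(209.09532708192913))
155 0 [[645, 37, 260], [639, 36, 260], [634, 39, 262]]
158 15 [[645, 42, 255], [638, 40, 254], [634, 39, 254]]
161 30 [[645, 41, 247], [639, 36, 245], [634, 38, 246]]
164 45 [[646, 39, 239], [640, 36, 238], [636, 31, 236]]
167 60 [[647, 36, 230], [640, 36, 230], [636, 33, 229]]
170 75 [[649, 23, 216], [643, 19, 215], [639, 8, 210]]
173 90 [[648, 31, 212], [641, 28, 211], [637, 27, 211]]
176 105 [[651, 15, 197], [644, 12, 196], [640, 4, 192]]
179 120 [[651, 15, 189], [644, 13, 188], [639, 12, 188]]
182 135 [[652, 13, 180], [645, 11, 179], [640, 11, 179]]
185 150 [[652, 13, 171], [645, 10, 170], [639, 14, 173]]
188 165 [[671, -103, 102], [651, -26, 143], [646, -28, 142]]
191 180 [[672, -106, 91], [651, -25, 135], [647, -29, 133]]
194 195 [[697, -253, 0], [651, -22, 128], [646, -27, 125]]
197 210 [[694, -233, 1], [651, -19, 121], [646, -23, 119]]
200 225 [[691, -211, 2], [652, -26, 108], [647, -27, 108]]
203 240 [[676, -119, 45], [652, -26, 99], [647, -26, 99]]
```

View pics/c2.png

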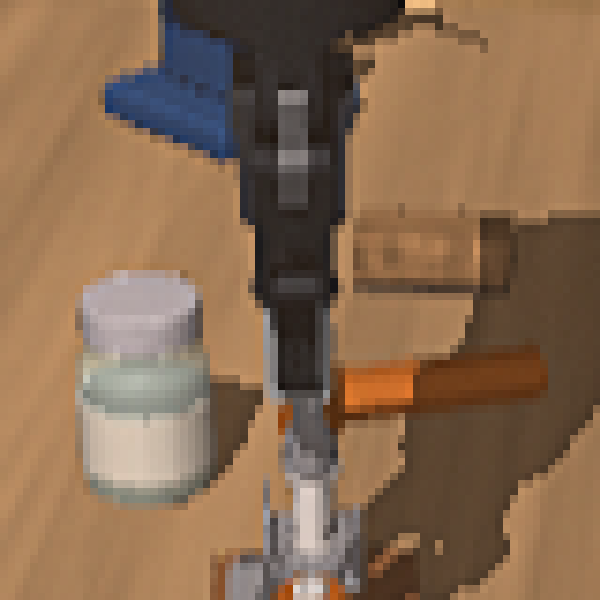

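Run:
```python
from h import *
p,W=grab("side")
plan([*B[2],.112])
P=W[(abs(W[...,0]-.645)<.03)&(abs(W[...,1]+.02)<.06)&(W[...,2]>.155)]
print(len(P),P[:,2].min() if len(P) else 0)
h,e=np.histogram(P[:,2],bins=np.arange(.155,.3,.01));print(h)
p,W=grab("top")
plan([*B[2],.112])
```

```text
clk 4.58 tcp [651.7 -24.1 117.3] x-axis [ 0.003  0.    -1.   ] jaw [-0.153  0.988 -0.   ] F [-0.2  0.1 -0.1] w 49.8 q [-0.21  0.52  0.21  1.7  -0.13  0.94  1.78]
turn 0.008 then shift x,y,z [ 5.3 -6.2 -1.7]  (before turn: [ 5.3 -6.2 -1.7] )
4095 0.16035891627778032
[ 10  30  35  42   9  36  29  51  44  54 113  56  41 107]
clk 4.62 tcp [651.5 -24.1 117. ] x-axis [ 0.003  0.    -1.   ] jaw [-0.153  0.988 -0.   ] F [ 0.1 -0.3  0.8] w 50.0 q [-0.21  0.52  0.21  1.7  -0.13  0.94  1.78]
turn 0.008 then shift x,y,z [ 5.  -6.2 -1.4]  (before turn: [ 5.  -6.2 -1.5] )
```

The fingers in the image end around z≈0.168, but the state says 0.117. Lowering 25 mm is safe whichever is right, so I'll do that, fix y, and look again.

```bash
python3 -m pendant '[50,0,-6,-1,0,50,25,0,0,0,50,0,0,0,0,50,0,0,0,0]'
python3 - <<'E'
from h import *
p,W=grab("side")
plan([*B[2],.09])
x0,y0=[int(v) for v in proj("side",[*B[2],.12])]
for v in range(y0-16,y0+14,2):
    print(v,[np.round(W[v,u]*1000).astype(int).tolist() for u in (x0-3,x0,x0+2)])
im=cv2.resize(p[y0-60:y0+20,x0-40:x0+40,::-1],(600,600),interpolation=cv2.INTER_NEAREST);cv2.imwrite("pics/c3.png",im)
E
```

```text
clock: 5.12
tcp_pos: [0.6507, -0.0305, 0.091]
orientation: [-0.12, 1.567, 0.12]
contact_force: [-0.4, 0.3, -0.3]
grip_width: 0.0499
clk 5.17 tcp [651.  -30.5  91.2] x-axis [ 0.001  0.    -1.   ] jaw [-0.152  0.988 -0.   ] F [ 0.7 -0.3 -0.6] w 50.2 q [-0.2   0.55  0.21  1.72 -0.14  0.89  1.79]
turn 0.008 then shift x,y,z [ 1.2 -0.  -0. ]  (before turn: [ 1.2 -0.  -0. ] )
179 [[653, 4, 183], [644, 17, 190], [639, 15, 190]]
181 [[650, 23, 188], [642, 24, 189], [638, 21, 187]]
183 [[650, 22, 182], [643, 23, 182], [638, 23, 183]]
185 [[654, -1, 164], [646, 5, 168], [641, 4, 168]]
187 [[655, -2, 158], [646, 4, 162], [641, 4, 162]]
189 [[654, 0, 154], [647, 1, 154], [641, 3, 156]]
191 [[655, 0, 148], [646, 6, 152], [641, 5, 151]]
193 [[655, -1, 142], [646, 7, 147], [642, 1, 144]]
195 [[655, 0, 137], [648, -2, 136], [643, -2, 136]]
197 [[694, -231, 1], [651, -21, 120], [646, -24, 118]]
199 [[692, -217, 3], [652, -26, 111], [647, -27, 111]]
201 [[690, -203, 3], [652, -24, 106], [647, -26, 105]]
203 [[675, -115, 47], [652, -24, 100], [648, -31, 97]]
205 [[675, -117, 39], [652, -25, 94], [647, -25, 94]]
207 [[661, -28, 86], [653, -28, 86], [647, -27, 87]]
```

View pics/c3.png

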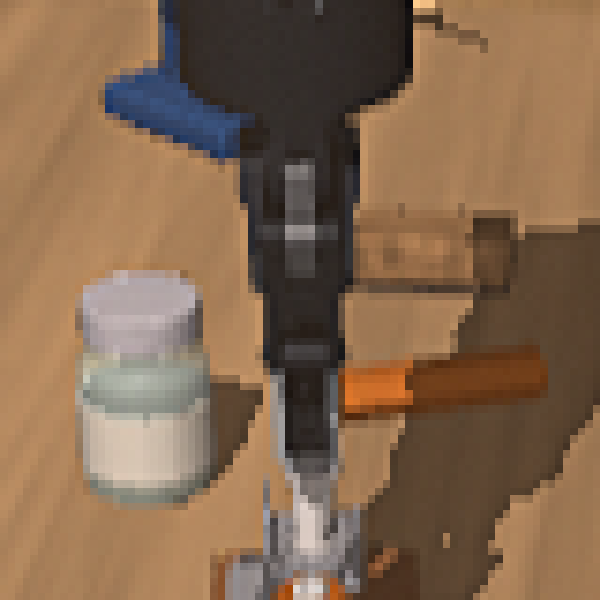

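Image and state disagree by about 40 mm: the fingertips are really ~40 mm above the reported TCP, seen here at row ~196, z≈0.131. I'll trust the image, lower 12 mm more and close gently.

```bash
python3 -m pendant '[50,12,0,0,0,50,0,0,0,0,14,0,0,0,0,14,0,0,0,0,14,0,0,0,0,14,0,0,0,0,14,0,0,0,0]' 30
python3 - <<'E'
from h import *
p,W=grab("side")
plan([*B[2],.09])
x0,y0=[int(v) for v in proj("side",[*B[2],.12])]
for v in range(y0-10,y0+14,2):
    print(v,[np.round(W[v,u]*1000).astype(int).tolist() for u in (x0-3,x0,x0+2)])
im=cv2.resize(p[y0-60:y0+20,x0-40:x0+40,::-1],(600,600),interpolation=cv2.INTER_NEAREST);cv2.imwrite("pics/c4.png",im)
E
```

```text
clock: 6.05
tcp_pos: [0.6505, -0.0302, 0.0786]
orientation: [-0.12, 1.567, 0.12]
contact_force: [-0.7, -0.4, 2.5]
grip_width: 0.0166
clk 6.1 tcp [650.6 -30.2  78.5] x-axis [ 0.  0. -1.] jaw [-0.153  0.988  0.   ] F [-0.2 -0.1  2.1] w 17.0 q [-0.2   0.56  0.2   1.72 -0.14  0.87  1.79]
turn 0.008 then shift x,y,z [-11.5  -0.3   0.4]  (before turn: [-11.5  -0.3   0.4] )
185 [[652, 11, 171], [646, 6, 168], [641, 7, 169]]
187 [[657, -14, 152], [648, -10, 154], [643, -9, 155]]
189 [[657, -18, 144], [649, -13, 147], [643, -10, 149]]
191 [[657, -16, 139], [649, -11, 142], [643, -10, 144]]
193 [[657, -16, 134], [649, -11, 137], [644, -13, 136]]
195 [[658, -17, 128], [650, -15, 129], [644, -14, 130]]
197 [[658, -16, 122], [649, -10, 126], [645, -13, 124]]
199 [[692, -217, 2], [652, -27, 110], [647, -27, 111]]
201 [[690, -206, 1], [652, -25, 106], [647, -25, 106]]
203 [[675, -117, 46], [652, -26, 99], [647, -26, 99]]
205 [[675, -116, 40], [652, -27, 93], [647, -26, 93]]
207 [[661, -28, 85], [652, -26, 87], [647, -28, 86]]
```

View pics/c4.png

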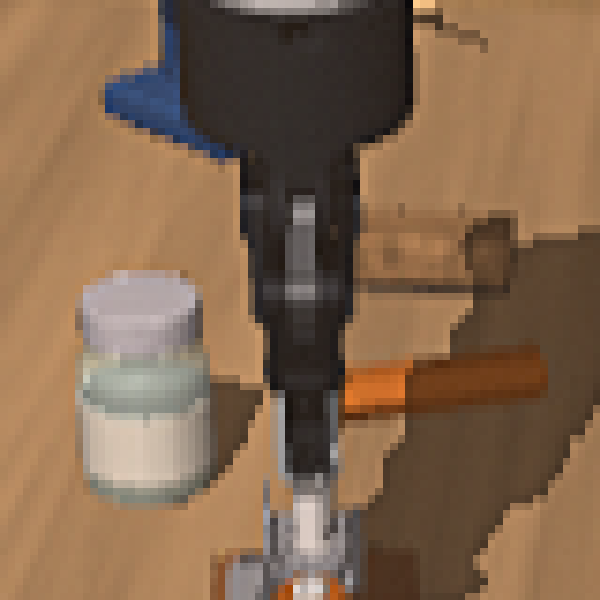

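Width is exactly 17.0 mm, so it's on the hex flats. Confirmed: fingertips are about 40 mm above the reported TCP z. Firm up the grip, lift, and carry to the pot.

```bash
cat >> h.py <<'E'
def pot(W):
    g=(W[...,2]>.068)&(W[...,2]<.088)&(abs(W[...,0]-.46)<.14)&(abs(W[...,1]+.285)<.14)
    P=W[g]
    if len(P)<30: return None
    c,R=circ(P)
    for _ in range(8):
        Q=P[abs(np.hypot(*(P[:,:2]-c).T)-.053)<(.008)]
        if len(Q)<20: return None
        c,R=circ(Q)
    return np.round(c,4),round(R,4),len(Q)
def show(names,scale=2,out=None,box=(0,400,0,640)):
    ims=[]
    for c in names:
        p,W=grab(c);print(c,"pot",pot(W));ims.append(p)
    return ims
E
python3 -m pendant '[14,0,0,0,0,14,0,0,0,0,14,-20,0,0,0,14,-35,0,0,0,14,-35,0,0,0,14,0,-32,-32.5,0,14,0,-32,-32.5,0,14,0,-32,-32.5,0,14,0,-32,-32.5,0,14,0,-32,-32.5,0,14,0,-32,-32.5,0,14,0,-31,-32.5,0,14,0,0,0,0,14,0,0,0,0,14,0,0,0,0]' 60
python3 - <<'E'
from h import *
plan([.4595,-.285,.005])
ims=show(("top","side"))
cv2.imwrite("pics/c5.png",np.hstack([cv2.resize(ims[0][190:300,360:480,::-1],(400,400)),cv2.resize(ims[1][110:220,300:420,::-1],(400,400))]))
E
```

```text
clock: 7.98
tcp_pos: [0.4606, -0.2841, 0.1685]
orientation: [-0.122, 1.567, 0.122]
contact_force: [-0.3, 0.4, -0.6]
grip_width: 0.0149
clk 7.97 tcp [ 460.6 -284.1  168.5] x-axis [ 0.  0. -1.] jaw [-0.155  0.988  0.   ] F [-0.3  0.4 -0.6] w 14.9 q [ 0.17  0.29  0.32  1.92 -0.11  0.95  2.27]
turn 0.011 then shift x,y,z [163.5  -0.8  -1.3]  (before turn: [163.5  -0.8  -1.3] )
top pot (array([ 0.4597, -0.2849]), np.float64(0.0515), 229)
side pot (array([ 0.4581, -0.2847]), np.float64(0.0519), 318)
```

View pics/c5.png

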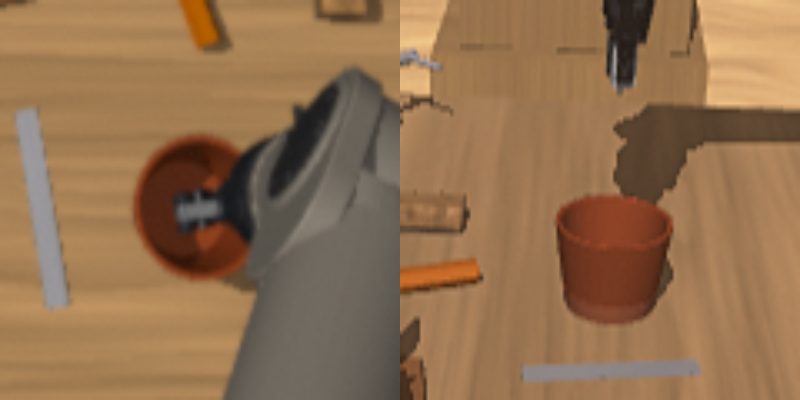

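The width is now 14.9 mm, so the tip slid a little and is held by the cone. I'm directly over the pot, so I'll lower now and release.

```bash
python3 -m pendant '[14,30,-0.8,-1,0,14,35,0,0,0,14,35,0,0,0,14,30,0,0,0,14,22,0,0,0,14,0,0,0,0,14,0,0,0,0]'
python3 - <<'E'
from h import *
plan([.4595,-.285,.005])
p,W=grab("side"); print(pot(W))
cv2.imwrite("pics/c6.png",cv2.resize(p[110:220,300:420,::-1],(500,500)))
E
```

```text
clock: 8.95
tcp_pos: [0.4595, -0.2864, 0.017]
orientation: [-0.121, 1.567, 0.12]
contact_force: [-0.6, -0.2, -0.1]
grip_width: 0.0154
clk 8.95 tcp [ 459.5 -286.4   17. ] x-axis [ 0.001 -0.    -1.   ] jaw [-0.153  0.988 -0.001] F [-0.6 -0.2 -0.1] w 15.4 q [ 0.24  0.51  0.26  2.03 -0.21  0.63  2.36]
turn 0.009 then shift x,y,z [12.   1.4  0.2]  (before turn: [12.   1.4  0.2] )
(array([ 0.4581, -0.2845]), np.float64(0.0519), 270)
```

```bash
python3 -m pendant '[40,0,0,0,0,40,0,0,0,0,40,0,0,0,0,40,-30,0,0,0,45,-45,0,0,0,45,-45,0,0,0,45,-45,0,0,0,45,0,23.8,37.9,0,45,0,23.8,37.9,0,45,0,23.8,37.9,0,45,0,23.8,37.9,0,45,0,23.8,37.9,0,45,0,23.8,37.9,0,45,0,0,0,0,45,0,0,0,0,45,0,0,0,0]'
python3 - <<'E'
from h import *
plan([*B[1],.0755])
ims=show(("top","side"))
cv2.imwrite("pics/c6.png",np.hstack([cv2.resize(ims[0][200:290,375:465,::-1],(400,400),interpolation=cv2.INTER_CUBIC),cv2.resize(ims[1][150:270,250:370,::-1],(400,400))]))
E
```

```text
clock: 11.0
tcp_pos: [0.6607, -0.1122, 0.1815]
orientation: [-0.119, 1.568, 0.118]
contact_force: [0.2, 0.2, -0.0]
grip_width: 0.0452
clk 11.0 tcp [ 660.7 -112.2  181.5] x-axis [-0.    -0.001 -1.   ] jaw [-0.15   0.989 -0.001] F [ 0.2  0.2 -0. ] w 45.2 q [-0.11  0.49  0.26  1.59 -0.14  1.08  1.91]
turn 0.006 then shift x,y,z [106.    2.3   2.3]  (before turn: [106.    2.3   2.3] )
top pot (array([ 0.4597, -0.2851]), np.float64(0.0518), 332)
side pot (array([ 0.4582, -0.2844]), np.float64(0.0518), 323)
```

View pics/c6.png

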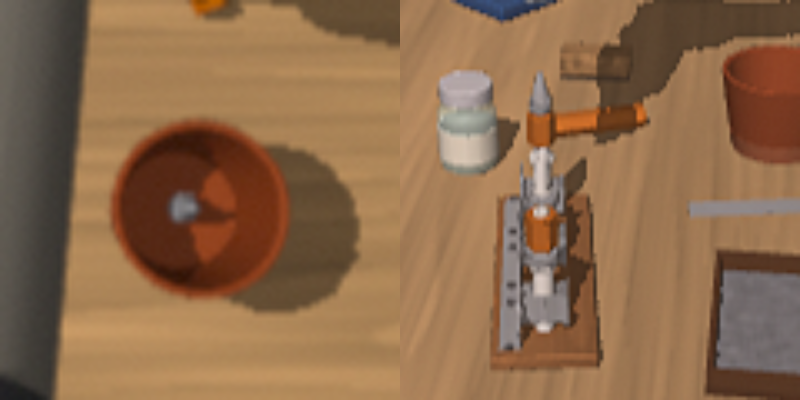

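Tip 2 is in the pot, standing at about (183,208) in the left crop, and barrel 2 shows only its neck and nut. Next is tip 1.

```bash
python3 -m pendant '[45,40,2.3,2.3,0.006,45,40,0,0,0,45,20,0,0,0,45,6,0,0,0,45,0,0,0,0,45,0,0,0,0,14,0,0,0,0,14,0,0,0,0,14,0,0,0,0,14,0,0,0,0,14,0,0,0,0]' 60
python3 - <<'E'
from h import *
plan([*B[1],.0755])
E
```

```text
clock: 12.48
tcp_pos: [0.6642, -0.1079, 0.0764]
orientation: [-0.116, 1.566, 0.116]
contact_force: [-1.3, -0.0, 6.1]
grip_width: 0.0157
clk 12.47 tcp [ 664.2 -107.9   76.4] x-axis [ 0.001  0.    -1.   ] jaw [-0.147  0.989 -0.   ] F [-1.3 -0.   6.1] w 15.7 q [-0.09  0.6   0.23  1.67 -0.17  0.89  1.92]
turn 0.002 then shift x,y,z [ 0.9 -1.5 -1.8]  (before turn: [ 0.9 -1.5 -1.8] )
```

Run:
```python
from h import *
p,W=grab("side")
x0,y0=[int(v) for v in proj("side",[*B[1],.12])]
for v in range(y0-16,y0+12,2):
    print(v,[np.round(W[v,u]*1000).astype(int).tolist()+p[v,u].tolist() for u in (x0-2,x0,x0+2)])
cv2.imwrite("pics/c7.png",cv2.resize(p[y0-40:y0+20,x0-30:x0+30,::-1],(600,600),interpolation=cv2.INTER_NEAREST))
```

```text
165 [[659, -55, 194, 55, 49, 45], [653, -52, 195, 55, 47, 43], [648, -54, 195, 42, 34, 29]]
167 [[660, -59, 186, 48, 41, 38], [654, -57, 187, 48, 43, 38], [649, -57, 188, 39, 34, 29]]
169 [[663, -76, 172, 44, 36, 30], [657, -77, 172, 42, 34, 30], [650, -63, 179, 40, 34, 29]]
171 [[662, -71, 169, 46, 40, 35], [657, -71, 169, 47, 40, 35], [652, -74, 168, 42, 36, 31]]
173 [[663, -73, 162, 40, 32, 26], [657, -73, 163, 46, 40, 35], [656, -97, 151, 38, 30, 28]]
175 [[665, -87, 150, 38, 30, 24], [660, -91, 148, 41, 33, 28], [655, -90, 149, 64, 60, 58]]
177 [[666, -90, 142, 35, 28, 22], [661, -93, 141, 40, 32, 25], [655, -90, 143, 66, 62, 59]]
179 [[665, -87, 138, 43, 38, 35], [660, -87, 138, 50, 44, 42], [655, -92, 136, 69, 65, 63]]
181 [[666, -88, 131, 39, 32, 30], [661, -95, 128, 43, 35, 29], [655, -89, 131, 60, 54, 53]]
183 [[666, -88, 125, 36, 31, 27], [661, -90, 125, 39, 35, 30], [655, -91, 124, 39, 35, 33]]
185 [[668, -103, 111, 104, 90, 79], [662, -100, 113, 89, 74, 63], [657, -101, 113, 119, 103, 89]]
187 [[669, -105, 104, 117, 61, 21], [663, -100, 107, 147, 76, 27], [657, -101, 107, 149, 77, 28]]
189 [[669, -102, 100, 139, 74, 29], [663, -102, 100, 169, 91, 36], [657, -102, 100, 173, 92, 36]]
191 [[669, -103, 93, 139, 73, 28], [663, -99, 95, 169, 90, 34], [657, -100, 95, 172, 91, 36]]
```

View pics/c7.png

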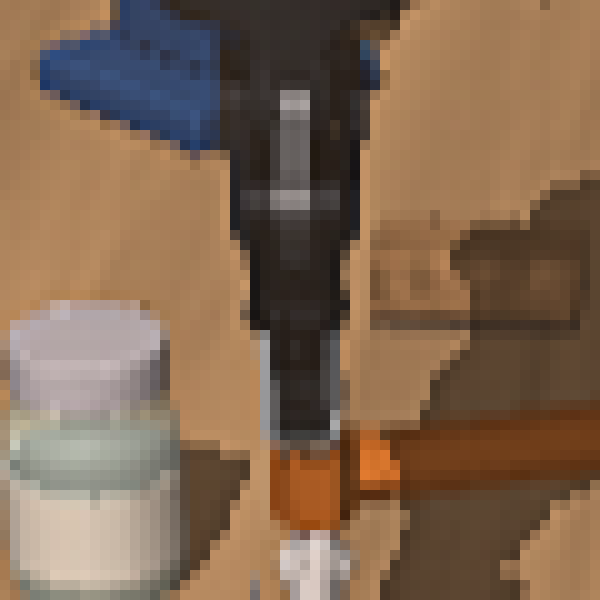

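Fingertips (row ~184) sit just above the grip, and the low width reading comes from pad compression at 60 N. Barrel 1 shows white right below the grip, so it has no nut. Tip 2 may be standing at the pot centre, so I'll locate it before dropping tip 1.

```bash
python3 -m pendant '[14,-10,0,0,0,14,-20,0,0,0,14,-35,0,0,0,14,-35,0,0,0,14,0,0,0,0,14,0,0,0,0]'
python3 - <<'E'
from h import *
plan([.4595,-.285,.01])
p,W=grab("top");print(pot(W))
P=W.copy();m=(np.hypot(W[...,0]-.4595,W[...,1]+.285)<.045)&(W[...,2]<.065)
hsv=cv2.cvtColor(p,cv2.COLOR_RGB2HSV)
g=m&(hsv[...,1]<90)
print(g.sum(),np.round(W[g].mean(0),3),np.round(W[g].min(0),3),np.round(W[g].max(0),3), np.argwhere(g).mean(0))
p,S=grab("side")
x0,y0=[int(v) for v in proj("side",[.664,-.108,.2])]
for v in range(y0-10,y0+20,3):
    print(v,[np.round(S[v,u]*1000).astype(int).tolist()+p[v,u].tolist() for u in (x0-2,x0,x0+2)])
E
```

```text
clock: 13.28
tcp_pos: [0.6633, -0.1077, 0.1756]
orientation: [-0.115, 1.568, 0.116]
contact_force: [-0.5, 1.2, -0.5]
grip_width: 0.0157
clk 13.28 tcp [ 663.3 -107.7  175.6] x-axis [ 0.  0. -1.] jaw [-0.147  0.989  0.   ] F [-0.5  1.2 -0.5] w 15.7 q [-0.11  0.5   0.26  1.59 -0.14  1.07  1.9 ]
turn 0.002 then shift x,y,z [ 165.5 -146.  -227.3]  (before turn: [ 165.5 -145.5 -227.6] )
(array([ 0.4597, -0.2851]), np.float64(0.0517), 333)
38 [ 0.463 -0.285  0.031] [ 0.455 -0.295  0.002] [ 0.473 -0.278  0.055] [246.15789474 415.78947368]
144 [[669, -94, 235, 136, 129, 125], [662, -85, 239, 46, 38, 32], [658, -93, 236, 55, 47, 43]]
147 [[669, -94, 227, 135, 128, 121], [663, -89, 229, 45, 36, 30], [658, -91, 228, 48, 39, 34]]
150 [[670, -97, 217, 155, 148, 139], [664, -96, 218, 53, 48, 42], [659, -96, 218, 55, 50, 46]]
153 [[751, -583, 5, 31, 41, 64], [744, -587, 3, 138, 105, 85], [736, -587, 3, 145, 113, 89]]
156 [[747, -556, 3, 173, 130, 90], [739, -559, 2, 170, 129, 89], [732, -562, 1, 172, 130, 91]]
159 [[742, -527, 3, 170, 129, 89], [735, -530, 2, 183, 138, 97], [727, -531, 2, 165, 126, 88]]
162 [[738, -498, 4, 178, 135, 95], [730, -499, 4, 176, 133, 94], [723, -501, 3, 165, 126, 87]]
165 [[735, -475, 1, 176, 132, 92], [727, -475, 2, 165, 125, 88], [720, -478, 1, 168, 128, 89]]
168 [[730, -445, 3, 169, 129, 90], [722, -444, 4, 168, 127, 88], [716, -451, 1, 169, 128, 90]]
171 [[726, -420, 3, 169, 130, 91], [719, -420, 3, 172, 129, 89], [712, -423, 2, 172, 131, 91]]
```

Tip 2 stands upright near the pot centre with its apex at about 0.05. I'll drop tip 1 about 22 mm to the robot side, from just above the rim.

```bash
python3 -m pendant '[14,0,-20.3,-35.6,0,14,0,-20.3,-35.6,0,14,0,-20.3,-35.6,0,14,0,-20.3,-35.6,0,14,0,-20.3,-35.6,0,14,0,-20.3,-35.6,0,14,0,-20.3,-35.8,0,14,0,0,0,0,14,35,0,0,0,14,45,0,0,0,14,45,0,0,0,14,17,0,0,0,14,0,0,0,0,14,0,0,0,0,14,0,0,0,0]'
python3 - <<'E'
from h import *
plan([.4375,-.285,.032])
p,S=grab("side");print(pot(S))
cv2.imwrite("pics/c8.png",np.hstack([cv2.resize(p[110:230,300:420,::-1],(400,400)),cv2.resize(p[150:230,260:340,::-1],(400,400))]))
E
```

```text
clock: 15.25
tcp_pos: [0.4389, -0.2855, 0.0348]
orientation: [-0.116, 1.565, 0.115]
contact_force: [0.0, 0.7, -0.0]
grip_width: 0.0158
clk 15.25 tcp [ 438.9 -285.5   34.8] x-axis [ 0.003 -0.001 -1.   ] jaw [-0.147  0.989 -0.001] F [ 0.   0.7 -0. ] w 15.8 q [ 0.23  0.46  0.28  2.06 -0.21  0.64  2.37]
turn 0.002 then shift x,y,z [ 2.8  0.7 -1.3]  (before turn: [ 2.8  0.7 -1.3] )
(array([ 0.458 , -0.2846]), np.float64(0.052), 283)
```

View pics/c8.png

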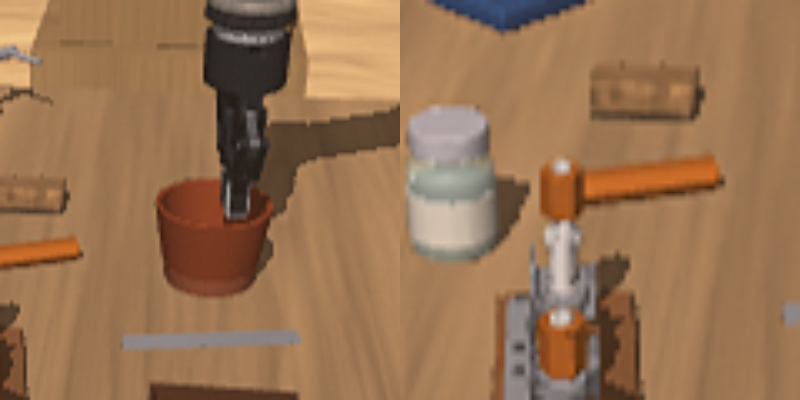

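Barrel 1 now shows only its grip, at (560,190) in the right crop. The gripper is over the near part of the pot; release, then go on to grip 1.

```bash
python3 -m pendant '[30,0,0,0,0,30,0,0,0,0,30,0,0,0,0,30,-35,0,0,0,45,-45,0,0,0,45,-45,0,0,0,45,-20,0,0,0,45,0,20.2,35.4,0,45,0,20.2,35.4,0,45,0,20.2,35.4,0,45,0,20.2,35.4,0,45,0,20.2,35.4,0,45,0,20.2,35.4,0,45,0,20.2,35.4,0,45,0,0,0,0,45,0,0,0,0]'
python3 - <<'E'
from h import *
plan([.6635,-.109,.049])
p,W=grab("top");print(pot(W))
m=(np.hypot(W[...,0]-.4595,W[...,1]+.285)<.045)&(W[...,2]<.065)
hsv=cv2.cvtColor(p,cv2.COLOR_RGB2HSV);g=m&(hsv[...,1]<90)
n,l,s,c=cv2.connectedComponentsWithStats(g.astype(np.uint8),connectivity=8)
for i in range(1,n):print(s[i,4],np.round(W[l==i].mean(0),3),np.round(W[l==i].max(0),3))
E
```

```text
clock: 17.3
tcp_pos: [0.6614, -0.1094, 0.1778]
orientation: [-0.116, 1.569, 0.115]
contact_force: [-0.6, -1.0, -0.6]
grip_width: 0.045
clk 17.3 tcp [ 661.4 -109.4  177.8] x-axis [-0.001 -0.001 -1.   ] jaw [-0.146  0.989 -0.   ] F [-0.6 -1.  -0.6] w 45.0 q [-0.12  0.49  0.27  1.6  -0.14  1.07  1.9 ]
turn 0.002 then shift x,y,z [1.288e+02 1.000e-01 2.300e+00]  (before turn: [1.288e+02 1.000e-01 2.300e+00] )
(array([ 0.4598, -0.2852]), np.float64(0.0518), 328)
38 [ 0.463 -0.285  0.031] [ 0.473 -0.279  0.054]
34 [ 0.439 -0.284  0.031] [ 0.447 -0.277  0.052]
```

Both tips are in the pot. Now grip 1.

```bash
python3 -m pendant '[45,40,0,2,0.002,45,45,0,0,0,45,38,0,0,0,45,5,0,0,0,45,0,0,0,0,45,0,0,0,0,17,0,0,0,0,17,0,0,0,0,17,0,0,0,0,17,0,0,0,0,17,0,0,0,0,17,0,0,0,0]' 50
python3 - <<'E'
from h import *
plan([.6635,-.109,.049])
E
```

```text
clock: 18.85
tcp_pos: [0.6649, -0.1087, 0.0515]
orientation: [-0.114, 1.566, 0.114]
contact_force: [-0.8, -0.8, 7.1]
grip_width: 0.0201
clk 18.85 tcp [ 664.9 -108.7   51.5] x-axis [ 0.002 -0.    -1.   ] jaw [-0.145  0.989 -0.   ] F [-0.8 -0.8  7.1] w 20.1 q [-0.09  0.63  0.23  1.68 -0.18  0.85  1.93]
turn 0.0 then shift x,y,z [ 2.5 -0.  -1.4]  (before turn: [ 2.5 -0.  -1.4] )
```

```bash
python3 -m pendant '[17,-10,0,0,0,17,-25,0,0,0,17,-40,0,0,0,17,-35,0,0,0,17,0,0,0,0,17,0,24.4,-36.8,0,17,0,24.4,-36.8,0,17,0,24.4,-36.8,0,17,0,24.4,-36.8,0,17,0,24.4,-36.8,0,17,0,0,0,0,17,0,0,0,0]'
python3 - <<'E'
from h import *
plan([.465,-.015,-.024])
p,S=grab("side");print(pot(S));x0,y0=[int(v) for v in proj("side",[.465,-.015,.195])]
hsv=cv2.cvtColor(p,cv2.COLOR_RGB2HSV)
am=(hsv[...,0]<18)&(hsv[...,1]>170)&(S[...,2]>.06)
n,l,s,c=cv2.connectedComponentsWithStats(am.astype(np.uint8))
for i in range(1,n):
    if s[i,4]>15:print(s[i,4],np.round(np.median(S[l==i],axis=0),3),np.round(S[l==i].min(0),3))
E
```

```text
clock: 20.35
tcp_pos: [0.4646, -0.0144, 0.1602]
orientation: [-0.114, 1.568, 0.114]
contact_force: [0.5, -0.4, -0.2]
grip_width: 0.0199
clk 20.35 tcp [464.6 -14.4 160.2] x-axis [ 0. -0. -1.] jaw [-0.145  0.989 -0.   ] F [ 0.5 -0.4 -0.2] w 19.9 q [-0.32  0.17  0.24  2.09 -0.05  0.89  1.67]
turn 0.0 then shift x,y,z [184.2  -0.6   0.2]  (before turn: [184.2  -0.6   0.2] )
(array([ 0.4581, -0.2846]), np.float64(0.0518), 265)
17 [-0.727 -1.173  0.42 ] [-0.731 -1.194  0.393]
24 [-0.725 -1.074  0.237] [-0.731 -1.095  0.195]
19 [-0.726 -1.027  0.116] [-0.733 -1.041  0.082]
327 [ 0.469 -0.253  0.072] [ 0.404 -0.338  0.06 ]
94 [0.638 0.057 0.102] [0.628 0.044 0.084]
```

```bash
python3 -m pendant '[17,40,0,0,0,17,45,0,0,0,17,45,0,0,0,17,30,0,0,0,17,12,0,0,0,17,6,0,0,0,17,0,0,0,0,17,0,0,0,0]'
python3 - <<'E'
from h import *
plan([.465,-.015,-.024])
p,S=grab("side")
for v in range(200,260,4):
    x0=int(proj("side",[.465,-.015,.02])[0]); print(v,[np.round(S[v,u]*1000).astype(int).tolist()+p[v,u].tolist() for u in (x0,x0+3)])
E
```

```text
clock: 21.4
tcp_pos: [0.4652, -0.0143, -0.0168]
orientation: [-0.114, 1.566, 0.114]
contact_force: [0.5, -0.0, -0.5]
grip_width: 0.0202
clk 21.4 tcp [465.2 -14.3 -16.8] x-axis [ 0.002  0.    -1.   ] jaw [-0.145  0.989 -0.   ] F [ 0.5 -0.  -0.5] w 20.2 q [-0.24  0.48  0.17  2.21 -0.17  0.46  1.78]
turn 0.0 then shift x,y,z [ 7.2 -0.6 -0.4]  (before turn: [ 7.2 -0.6 -0.4] )
200 [[474, 4, 135, 35, 26, 21], [468, 24, 146, 49, 43, 42]]
204 [[473, 6, 124, 39, 33, 29], [467, 24, 135, 53, 47, 47]]
208 [[473, 13, 117, 38, 30, 24], [466, 25, 124, 39, 33, 32]]
212 [[472, 9, 104, 38, 31, 26], [465, 14, 106, 41, 33, 30]]
216 [[471, 8, 91, 49, 43, 42], [466, 51, 118, 61, 56, 55]]
220 [[472, 28, 92, 41, 33, 30], [465, 42, 101, 38, 31, 26]]
224 [[471, 32, 83, 40, 33, 27], [463, 22, 77, 39, 33, 27]]
228 [[469, 8, 55, 33, 24, 19], [461, 5, 54, 38, 31, 26]]
232 [[468, 10, 44, 36, 30, 27], [461, 8, 44, 46, 40, 37]]
236 [[467, 5, 29, 40, 35, 33], [460, 3, 28, 45, 39, 36]]
240 [[466, -9, 6, 98, 91, 91], [458, -9, 7, 95, 89, 90]]
244 [[466, 9, 7, 112, 104, 105], [458, 10, 7, 113, 107, 107]]
248 [[466, 26, 6, 110, 103, 103], [459, 24, 5, 117, 110, 112]]
252 [[467, 42, 5, 111, 104, 104], [459, 42, 6, 114, 107, 108]]
256 [[467, 60, 6, 112, 105, 106], [459, 59, 6, 115, 109, 110]]
```

```bash
python3 -m pendant '[17,5,0,0,0,17,4,0,0,0,17,0,0,0,0,35,0,0,0,0,35,0,0,0,0,35,0,0,0,0,35,-35,0,0,0,45,-45,0,0,0,45,-45,0,0,0,45,-45,0,0,0,45,0,22,35,0,45,0,22,35,0,45,0,0,0,0]'
python3 - <<'E'
from h import *
plan([*B[3],.049])
p,S=grab("side");p2,W=grab("top");print(pot(W))
for P,q in((S,p),(W,p2)):
    hsv=cv2.cvtColor(q,cv2.COLOR_RGB2HSV)
    am=(hsv[...,0]<18)&(hsv[...,1]>160)&(P[...,2]>.008)&(abs(P[...,0]-.455)<.054)&(abs(P[...,1]-.026)<.074)
    print(am.sum(),np.round(np.median(P[am],axis=0),3),np.round(P[am].max(0),3))
E
```

```text
clock: 23.08
tcp_pos: [0.5291, 0.042, 0.1434]
orientation: [-0.116, 1.566, 0.118]
contact_force: [-0.8, -0.9, 0.2]
grip_width: 0.0451
clk 23.07 tcp [529.1  42.  143.4] x-axis [ 0.002  0.001 -1.   ] jaw [-0.148  0.989  0.001] F [-0.8 -0.9  0.2] w 45.1 q [-0.39  0.3   0.23  1.96 -0.09  0.89  1.61]
turn 0.004 then shift x,y,z [ 94.6  -9.5 110. ]  (before turn: [ 94.6  -9.9 109.9] )
(array([ 0.4597, -0.2851]), np.float64(0.0517), 336)
112 [ 0.462 -0.009  0.026] [0.509 0.011 0.036]
14 [ 0.466 -0.022  0.032] [ 0.471 -0.016  0.039]
```

Grip 1 is standing in the tray. Next is grip 3.

```bash
python3 -m pendant '[45,0,-3,36.7,0.004,45,0,-3,36.7,0,45,0,-3.5,36.6,0,45,0,0,0,0,45,0,0,0,0]'
python3 - <<'E'
from h import *
plan([.640,.0485,.049])
E
```

```text
clock: 23.8
tcp_pos: [0.636, 0.0443, 0.1429]
orientation: [-0.11, 1.57, 0.11]
contact_force: [-0.9, -0.5, 0.3]
grip_width: 0.0451
clk 23.8 tcp [636.   44.3 142.9] x-axis [-0.002 -0.001 -1.   ] jaw [-0.139  0.99  -0.   ] F [-0.9 -0.5  0.3] w 45.1 q [-0.34  0.47  0.23  1.71 -0.13  0.98  1.65]
turn -0.005 then shift x,y,z [93.8  3.6  4.7]  (before turn: [93.8  3.6  4.7] )
```

```bash
python3 -m pendant '[45,0,3,3.5,0,45,40,0,0,0,45,40,0,0,0,45,13,0,0,0,45,0,0,0,0,45,0,0,0,0,17,0,0,0,0,17,0,0,0,0,17,0,0,0,0,17,0,0,0,0,17,0,0,0,0,17,0,0,0,0]' 50
python3 - <<'E'
from h import *
plan([.640,.0485,.049])
E
```

```text
clock: 25.3
tcp_pos: [0.6415, 0.049, 0.0516]
orientation: [-0.11, 1.566, 0.111]
contact_force: [-1.0, -0.6, 6.7]
grip_width: 0.0199
clk 25.3 tcp [641.5  49.   51.6] x-axis [ 0.002  0.    -1.   ] jaw [-0.141  0.99   0.   ] F [-1.  -0.6  6.7] w 19.9 q [-0.32  0.59  0.21  1.76 -0.16  0.81  1.67]
turn -0.004 then shift x,y,z [ 2.6 -0.3 -1.6]  (before turn: [ 2.6 -0.3 -1.6] )
```

```bash
python3 -m pendant '[17,-10,0,0,0,17,-25,0,0,0,17,-40,0,0,0,17,-35,0,0,0,17,0,0,0,0,17,0,9,-43.3,0,17,0,9,-43.3,0,17,0,9,-43.3,0,17,0,9,-43.3,0,17,0,0,0,0,17,40,0,0,0,17,45,0,0,0,17,45,0,0,0,17,30,0,0,0,17,12,0,0,0,17,0,0,0,0,17,0,0,0,0]'
python3 - <<'E'
from h import *
plan([.465,.06,-.025])
p,S=grab("side")
x0=int(proj("side",[.465,.06,.02])[0])
for v in range(236,275,4):
     print(v,[np.round(S[v,u]*1000).astype(int).tolist()+p[v,u].tolist() for u in (x0,x0+3)])
E
```

```text
clock: 27.42
tcp_pos: [0.4651, 0.0604, -0.0108]
orientation: [-0.11, 1.566, 0.111]
contact_force: [-0.0, -0.3, -1.0]
grip_width: 0.0197
clk 27.43 tcp [465.1  60.4 -10.8] x-axis [ 0.002  0.001 -1.   ] jaw [-0.141  0.99   0.   ] F [-0.  -0.3 -1. ] w 19.7 q [-0.4   0.47  0.16  2.2  -0.16  0.48  1.6 ]
turn -0.004 then shift x,y,z [14.2 -0.4 -0.1]  (before turn: [14.2 -0.4 -0.1] )
236 [[471, 109, 100, 37, 31, 25], [465, 118, 107, 40, 34, 29]]
240 [[470, 107, 88, 41, 34, 30], [463, 98, 82, 41, 34, 30]]
244 [[468, 81, 58, 36, 30, 25], [461, 80, 58, 38, 31, 26]]
248 [[467, 83, 48, 47, 42, 39], [460, 82, 47, 48, 42, 39]]
252 [[466, 73, 29, 54, 48, 46], [459, 72, 28, 67, 61, 59]]
256 [[464, 60, 7, 100, 93, 94], [457, 61, 8, 104, 98, 99]]
260 [[465, 76, 7, 116, 110, 113], [457, 75, 6, 121, 115, 118]]
264 [[466, 105, 18, 87, 55, 36], [459, 103, 16, 87, 56, 36]]
268 [[465, 103, 4, 76, 47, 32], [458, 101, 3, 83, 54, 35]]
272 [[465, 116, 3, 164, 124, 88], [458, 113, 1, 159, 121, 84]]
```

```bash
python3 -m pendant '[17,8,0,0,0,17,5,0,0,0,17,0,0,0,0,35,0,0,0,0,35,0,0,0,0,35,0,0,0,0,35,-35,0,0,0,45,-45,0,0,0,45,-45,0,0,0,45,-20,0,0,0,50,0,-18,43.3,0,50,0,0,0,0,50,0,0,0,0]'
python3 - <<'E'
from h import *
plan([.6405,.0487,.028])
p,S=grab("side");p2,W=grab("top");print(pot(W))
for P,q in((S,p),(W,p2)):
    hsv=cv2.cvtColor(q,cv2.COLOR_RGB2HSV)
    am=(hsv[...,0]<18)&(hsv[...,1]>160)&(P[...,2]>.008)&(P[...,0]<.506)&(P[...,0]>.404)&(abs(P[...,1]-.026)<.071)
    n,l,s,c=cv2.connectedComponentsWithStats(am.astype(np.uint8))
    for i in range(1,n):print(s[i,4],np.round(np.median(P[l==i],axis=0),3),np.round(P[l==i].max(0),3))
a=cv2.resize(p[165:265,250:350,::-1],(400,400),interpolation=cv2.INTER_CUBIC);b=cv2.resize(p2[150:270,270:390,::-1],(400,400),interpolation=cv2.INTER_CUBIC)
cv2.imwrite("pics/c9.png",np.hstack([a,b]))
E
```

```text
clock: 29.1
tcp_pos: [0.5084, 0.0484, 0.1198]
orientation: [-0.111, 1.57, 0.111]
contact_force: [-0.3, 0.9, -0.1]
grip_width: 0.0499
clk 29.1 tcp [508.4  48.4 119.8] x-axis [-0.002 -0.    -1.   ] jaw [-0.14  0.99 -0.  ] F [-0.3  0.9 -0.1] w 49.9 q [-0.42  0.3   0.25  2.03 -0.1   0.82  1.59]
turn -0.004 then shift x,y,z [ 91.6 -18.8 130.9]  (before turn: [ 91.6 -18.2 131. ] )
(array([ 0.4597, -0.2851]), np.float64(0.0518), 331)
101 [ 0.462 -0.009  0.026] [ 0.473 -0.005  0.036]
109 [0.462 0.066 0.025] [0.473 0.071 0.036]
28 [ 0.463 -0.019  0.032] [ 0.471 -0.007  0.04 ]
```

View pics/c9.png

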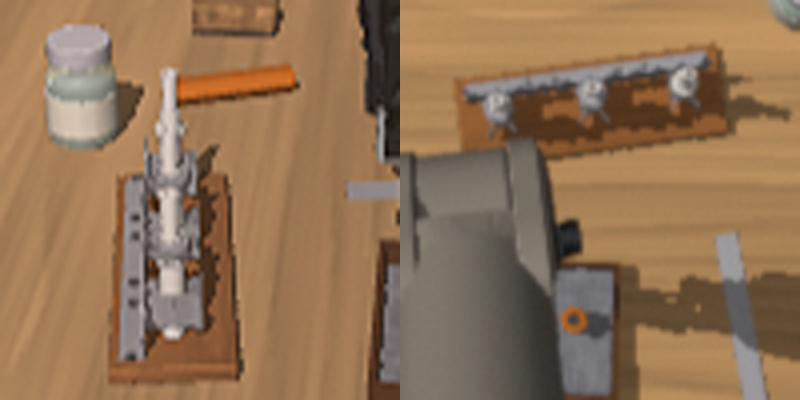

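Both grips are in the tray. In the left crop, barrels 2 and 3 carry grey nuts at (170,165) and (170,240); barrel 1 at (168,130) is all white with no nut. Next is nut 3.

```bash
python3 -m pendant '[50,0,-6,43.7,0,50,0,-6,43.7,0,50,0,-6,43.7,0,50,0,0,0,0,50,0,0,0,0,50,0,0,0,0]'
python3 - <<'E'
from h import *
plan([.6405,.0487,.028])
E
```

```text
clock: 29.95
tcp_pos: [0.6402, 0.0493, 0.1202]
orientation: [-0.111, 1.569, 0.111]
contact_force: [0.4, -0.4, 0.1]
grip_width: 0.0496
clk 29.95 tcp [640.2  49.3 120.2] x-axis [-0.001  0.    -1.   ] jaw [-0.141  0.99   0.   ] F [ 0.4 -0.4  0.1] w 49.6 q [-0.36  0.5   0.25  1.72 -0.15  0.94  1.67]
turn -0.004 then shift x,y,z [92.2 -0.7  0.3]  (before turn: [92.2 -0.7  0.3] )
```

```bash
python3 -m pendant '[50,40,-0.5,0,0,50,40,0,0,0,50,13,0,0,0,50,0,0,0,0,50,0,0,0,0,20,0,0,0,0,20,0,0,0,0,20,0,0,0,0,20,0,0,0,0,20,0,0,0,0,20,0,0,0,0]' 50
python3 - <<'E'
from h import *
plan([.6405,.0487,.028])
E
```

```text
clock: 31.32
tcp_pos: [0.6427, 0.0488, 0.0289]
orientation: [-0.11, 1.566, 0.111]
contact_force: [-2.2, -0.3, 5.7]
grip_width: 0.024
clk 31.32 tcp [642.7  48.8  28.9] x-axis [ 0.002  0.001 -1.   ] jaw [-0.141  0.99   0.   ] F [-2.2 -0.3  5.7] w 24.0 q [-0.33  0.62  0.22  1.77 -0.18  0.77  1.69]
turn -0.004 then shift x,y,z [ 0.9  0.2 -2.2]  (before turn: [ 0.9  0.2 -2.2] )
```

```bash
python3 -m pendant '[20,-10,0,0,0,20,-30,0,0,0,20,-45,0,0,0,20,-45,0,0,0,20,0,0,0,0,20,0,-38.6,-25.2,0,20,0,-38.6,-25.2,0,20,0,-38.6,-25.2,0,20,0,-38.6,-25.2,0,20,0,-38.6,-25.2,0,20,0,-38.6,-25.2,0,20,0,-38.6,-25.2,0,20,0,-38.6,-25.2,0,20,0,0,0,0,20,0,0,0,0,20,0,0,0,0]'
python3 - <<'E'
from h import *
plan([.487,-.285,.044])
p,S=grab("side");p2,W=grab("top");print(pot(W),pot(S))
E
```

```text
clock: 33.33
tcp_pos: [0.4863, -0.2839, 0.157]
orientation: [-0.112, 1.568, 0.113]
contact_force: [0.5, -0.4, -0.8]
grip_width: 0.024
clk 33.33 tcp [ 486.3 -283.9  157. ] x-axis [-0.     0.001 -1.   ] jaw [-0.143  0.99   0.001] F [ 0.5 -0.4 -0.8] w 24.0 q [ 0.12  0.34  0.37  1.88 -0.15  0.94  2.28]
turn -0.001 then shift x,y,z [113.   -1.3   0.6]  (before turn: [113.   -1.3   0.6] )
(array([ 0.4596, -0.2844]), np.float64(0.0514), 195) (array([ 0.4583, -0.2847]), np.float64(0.0519), 322)
```

```bash
python3 -m pendant '[20,40,0,0,0,20,45,0,0,0,20,26,0,0,0,20,0,0,0,0,20,0,0,0,0,38,0,0,0,0,38,0,0,0,0,38,0,0,0,0,38,-40,0,0,0,50,-40,0,0,0,50,0,38.1,33.2,0,50,0,38.1,33.2,0,50,0,38.1,33.2,0,50,0,38.1,33.2,0,50,0,38.1,33.2,0,50,0,38.1,33.2,0,50,0,0,0,0,50,0,0,0,0,50,0,0,0,0]'
python3 - <<'E'
from h import *
plan([.652,-.0303,.028])
p,W=grab("top");print(pot(W))
m=(np.hypot(W[...,0]-.4595,W[...,1]+.285)<.045)&(W[...,2]<.07)
hsv=cv2.cvtColor(p,cv2.COLOR_RGB2HSV);g=m&(hsv[...,1]<90)
n,l,s,c=cv2.connectedComponentsWithStats(g.astype(np.uint8),connectivity=8)
for i in range(1,n):print(s[i,4],np.round(W[l==i].mean(0),3),np.round(W[l==i].max(0),3))
cv2.imwrite("pics/c10.png",cv2.resize(p[210:285,380:455,::-1],(500,500),interpolation=cv2.INTER_CUBIC))
E
```

```text
clock: 35.8
tcp_pos: [0.65, -0.0331, 0.1264]
orientation: [-0.109, 1.568, 0.108]
contact_force: [-0.5, 0.7, 0.0]
grip_width: 0.0499
clk 35.8 tcp [650.  -33.1 126.4] x-axis [-0.    -0.001 -1.   ] jaw [-0.138  0.99  -0.001] F [-0.5  0.7  0. ] w 49.9 q [-0.26  0.51  0.3   1.7  -0.18  0.96  1.81]
turn -0.006 then shift x,y,z [98.4  2.6  2.4]  (before turn: [98.4  2.6  2.4] )
(array([ 0.4598, -0.2851]), np.float64(0.0517), 336)
93 [ 0.477 -0.286  0.022] [ 0.499 -0.274  0.053]
34 [ 0.439 -0.284  0.031] [ 0.447 -0.277  0.052]
```

View pics/c10.png

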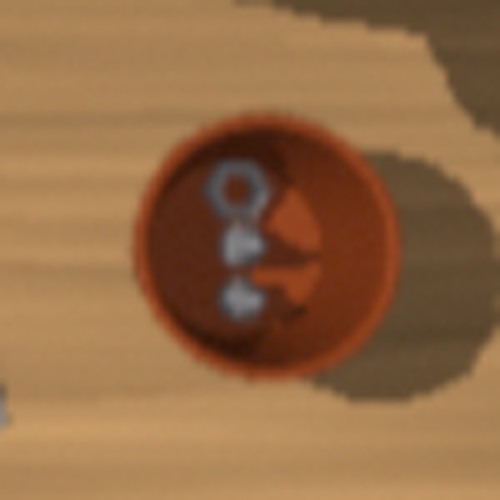

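The nut lies at (238,190) and the tips stand at (242,245) and (242,300), all inside the pot. Next is nut 2.

```bash
python3 -m pendant '[50,0,2.5,1.5,-0.006,50,40,0,0,0,50,40,0,0,0,50,18,0,0,0,50,0,0,0,0,50,0,0,0,0,20,0,0,0,0,20,0,0,0,0,20,0,0,0,0,20,0,0,0,0,20,0,0,0,0,20,0,0,0,0]' 50
python3 - <<'E'
from h import *
plan([.463,-.312,.150])
E
```

```text
clock: 37.35
tcp_pos: [0.6529, -0.0284, 0.03]
orientation: [-0.115, 1.565, 0.116]
contact_force: [-0.9, -1.0, 4.7]
grip_width: 0.0232
clk 37.35 tcp [652.9 -28.4  30. ] x-axis [ 0.002  0.    -1.   ] jaw [-0.147  0.989 -0.   ] F [-0.9 -1.   4.7] w 23.2 q [-0.24  0.63  0.26  1.75 -0.22  0.79  1.85]
turn 0.002 then shift x,y,z [-120.6 -253.2 -228.6]  (before turn: [-120.6 -252.7 -229.1] )
```

```bash
python3 -m pendant '[20,-10,0,0,0,20,-30,0,0,0,20,-45,0,0,0,20,-40,0,0,0,20,0,0,0,0,20,0,-36.1,-32.7,0,20,0,-36.1,-32.7,0,20,0,-36.1,-32.7,0,20,0,-36.1,-32.7,0,20,0,-36.1,-32.7,0,20,0,-36.1,-32.7,0,20,0,-36.1,-32.7,0,20,0,0,0,0,20,0,0,0,0,20,0,0,0,0]'
python3 - <<'E'
from h import *
plan([.463,-.312,.045])
p,S=grab("side");p2,W=grab("top");print(pot(W),pot(S))
E
```

```text
clock: 39.22
tcp_pos: [0.4632, -0.3105, 0.153]
orientation: [-0.117, 1.568, 0.118]
contact_force: [-0.3, 0.2, 0.1]
grip_width: 0.0236
clk 39.23 tcp [ 463.2 -310.5  153. ] x-axis [-0.     0.001 -1.   ] jaw [-0.149  0.989  0.001] F [-0.3  0.2  0.1] w 23.6 q [ 0.16  0.34  0.39  1.9  -0.16  0.93  2.36]
turn 0.005 then shift x,y,z [108.   -1.5  -0.4]  (before turn: [108.   -1.5  -0.5] )
(array([ 0.4597, -0.2849]), np.float64(0.0517), 287) (array([ 0.4582, -0.2847]), np.float64(0.0519), 316)
```

```bash
python3 -m pendant '[20,40,0,0,0,20,40,0,0,0,20,27,0,0,0,20,0,0,0,0,20,0,0,0,0,36,0,0,0,0,36,0,0,0,0,36,0,0,0,0,36,-40,0,0,0,50,-40,0,0,0]'; python3 -m pendant '[50,0,49.6,9.9,0,50,0,49.6,9.9,0,50,0,49.6,9.9,0,50,0,49.6,9.9,0,50,0,49.6,9.9,0,50,0,49.6,9.9,0,50,0,49.6,9.9,0,50,0,49.6,9.9,0,50,0,49.6,9.9,0,50,0,49.6,9.9,0,50,0,49.6,9.9,0,50,0,49.6,9.9,0,50,0,0,0,0,50,0,0,0,0,50,0,0,0,0]'
python3 - <<'E'
from h import *
p,W=grab("top");print(pot(W))
m=(np.hypot(W[...,0]-.4595,W[...,1]+.285)<.047)&(W[...,2]<.075)
hsv=cv2.cvtColor(p,cv2.COLOR_RGB2HSV);g=m&(hsv[...,1]<90)
n,l,s,c=cv2.connectedComponentsWithStats(g.astype(np.uint8),connectivity=8)
for i in range(1,n):print(s[i,4],np.round(W[l==i].mean(0),3),np.round(W[l==i].max(0),3))
p,S=grab("side")
for X in(W,S):
    k=(X[...,2]>.03)&(X[...,2]<.045)&(np.hypot(X[...,0]-.492,X[...,1]-.294)<.08)&(X[...,2]>.03)
    d=(X[...,2]>.011)&(X[...,2]<.019)&(np.hypot(X[...,0]-.492,X[...,1]-.294)<.11)
    print("knob",k.sum(),np.round(X[k].mean(0),4) if k.any() else "","disc",d.sum(),[cv2.minEnclosingCircle((X[d][:,:2]*1000).astype(np.float32)) if d.any() else ""])
plan([.4918,.2937,.03])
E
```

```text
clock: 40.58
tcp_pos: [0.462, -0.3118, 0.1271]
orientation: [-0.115, 1.569, 0.116]
contact_force: [0.7, -0.4, -0.3]
grip_width: 0.05
clock: 42.45
tcp_pos: [0.493, 0.2925, 0.1264]
orientation: [-0.114, 1.568, 0.113]
contact_force: [0.4, -0.4, -0.5]
grip_width: 0.0502
(array([ 0.4597, -0.2851]), np.float64(0.0517), 332)
146 [ 0.473 -0.294  0.02 ] [ 0.499 -0.274  0.052]
34 [ 0.439 -0.284  0.031] [ 0.447 -0.278  0.055]
knob 0  disc 319 [((492.8984069824219, 343.1370544433594), 59.56214904785156)]
knob 142 [0.4923 0.3469 0.0382] disc 2539 [((492.42218017578125, 343.5251159667969), 60.85922622680664)]
clk 42.55 tcp [493.  292.8 126.4] x-axis [ 0. -0. -1.] jaw [-0.145  0.989 -0.   ] F [-0.5  1.   0.1] w 49.9 q [-0.77  0.39  0.16  1.88 -0.08  0.88  1.14]
turn 0.0 then shift x,y,z [96.4  1.1 -1. ]  (before turn: [96.4  1.1 -1. ] )
```

All four metal parts are in the pot. The lid got knocked about 50 mm and is now at (0.4925, 0.3435).

```bash
python3 -m pendant '[55,0,25,3.5,0,55,0,25.5,3.5,0,55,40,0,0,0,55,40,0,0,0,55,40,0,0,0,55,15,0,0,0,55,0,0,0,0,55,0,0,0,0]'
python3 - <<'E'
from h import *
plan([.4925,.3435,-.018])
p,S=grab("side")
x0,y0=[int(v) for v in proj("side",[.4925,.3435,.04])]
cv2.imwrite("pics/c11.png",cv2.resize(p[y0-60:y0+40,x0-50:x0+50,::-1],(600,600)))
E
```

```text
clock: 43.55
tcp_pos: [0.4932, 0.3464, -0.0072]
orientation: [-0.114, 1.566, 0.117]
contact_force: [0.6, 0.3, -0.0]
grip_width: 0.0551
clk 43.55 tcp [493.2 346.4  -7.2] x-axis [ 0.002  0.002 -1.   ] jaw [-0.147  0.989  0.001] F [ 0.6  0.3 -0. ] w 55.1 q [-0.8   0.61  0.11  1.88 -0.11  0.65  1.1 ]
turn 0.002 then shift x,y,z [10.8 -2.8 -1.2]  (before turn: [10.8 -2.8 -1.2] )
```

View pics/c11.png

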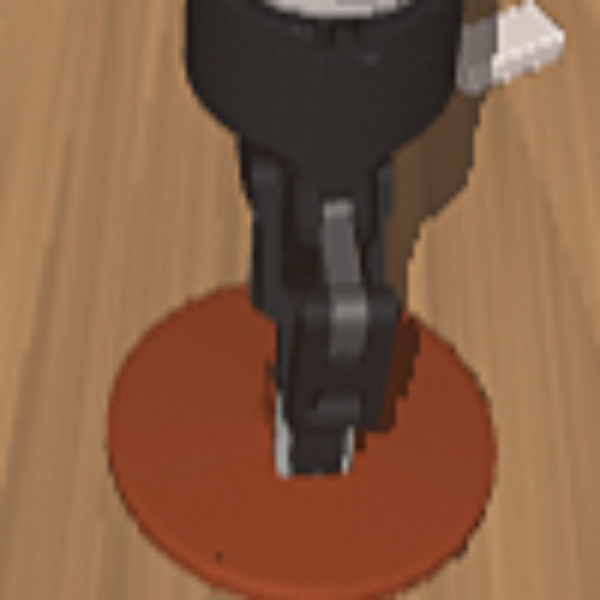

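The fingers straddle the knob, at about (315,440). Lower a little more and grip.

```bash
python3 -m pendant '[55,4,-2.5,-1,0,55,4,0,0,0,55,2,0,0,0,55,0,0,0,0,20,0,0,0,0,20,0,0,0,0,20,0,0,0,0,20,0,0,0,0,20,0,0,0,0,20,0,0,0,0,20,0,0,0,0]' 80
python3 - <<'E'
from h import *
plan([.4597,-.285,.16])
E
```

```text
clock: 44.98
tcp_pos: [0.4917, 0.3431, -0.0182]
orientation: [-0.115, 1.567, 0.116]
contact_force: [-1.3, 0.2, 5.2]
grip_width: 0.0215
clk 44.98 tcp [491.7 343.1 -18.2] x-axis [ 0.     0.001 -1.   ] jaw [-0.147  0.989  0.001] F [-1.3  0.2  5.2] w 21.5 q [-0.8   0.63  0.11  1.89 -0.11  0.63  1.1 ]
turn 0.002 then shift x,y,z [-178.7 -616.8 -122.3]  (before turn: [-178.7 -616.5 -123.8] )
```

```bash
python3 -m pendant '[20,-10,0,0,0,20,-30,0,0,0,20,-45,0,0,0,20,-45,0,0,0,20,-40,0,0,0,20,0,0,0,0]'; python3 -m pendant '[20,0,-38.5,-7.7,0,20,0,-38.5,-7.7,0,20,0,-38.5,-7.7,0,20,0,-38.5,-7.7,0,20,0,-38.5,-7.7,0,20,0,-38.5,-7.7,0,20,0,-38.5,-7.7,0,20,0,-38.5,-7.7,0,20,0,-38.5,-7.7,0,20,0,-38.5,-7.7,0,20,0,-38.5,-7.7,0,20,0,-38.5,-7.7,0,20,0,-38.5,-7.7,0,20,0,-38.5,-7.7,0,20,0,-38.5,-7.7,0,20,0,-38.5,-7.7,0,20,0,0,0,0,20,0,0,0,0,20,0,0,0,0]'
python3 - <<'E'
from h import *
plan([.4595,-.285,.16])
p,S=grab("side");p2,W=grab("top");print(pot(S),pot(W))
for X in(S,W):
    d=(X[...,2]>.14)&(X[...,2]<.24)&(np.hypot(X[...,0]-.46,X[...,1]+.285)<.09)
    q=p if X is S else p2
    hsv=cv2.cvtColor(q,cv2.COLOR_RGB2HSV);d&=(hsv[...,0]<12)&(hsv[...,1]>130)
    print(d.sum(),np.round(np.percentile(X[d],[1,50,99],axis=0),3).tolist() if d.any() else "")
    if d.sum()>50:
        P=X[d];A=np.c_[P[:,:2],np.ones(len(P))];print("plane",np.round(np.linalg.lstsq(A,P[:,2],rcond=None)[0],3))
E
```

```text
clock: 45.72
tcp_pos: [0.4935, 0.3436, 0.1548]
orientation: [-0.112, 1.563, 0.118]
contact_force: [-0.4, 0.5, -2.9]
grip_width: 0.0216
clock: 48.1
tcp_pos: [0.4599, -0.2833, 0.1507]
orientation: [-0.116, 1.569, 0.118]
contact_force: [0.5, 0.1, -3.3]
grip_width: 0.0217
clk 48.1 tcp [ 459.9 -283.3  150.7] x-axis [-0.001  0.001 -1.   ] jaw [-0.148  0.989  0.001] F [ 0.5  0.1 -3.3] w 21.7 q [ 0.07  0.32  0.45  1.95 -0.18  0.91  2.33]
turn 0.004 then shift x,y,z [-9.3 -1.6 -0.7]  (before turn: [-9.3 -1.6 -0.7] )
(array([ 0.4581, -0.2846]), np.float64(0.0519), 319) (array([ 0.4599, -0.2858]), np.float64(0.0526), 92)
434 [[0.404, -0.324, 0.171], [0.463, -0.262, 0.185], [0.517, -0.224, 0.195]]
plane [ 0.001 -0.049  0.172]
797 [[0.406, -0.308, 0.178], [0.474, -0.263, 0.184], [0.52, -0.226, 0.19]]
plane [-0.006 -0.015  0.183]
```

The lid is held level (disc top 0.185, centre over the pot). Lowering it onto the rim.

```bash
python3 -m pendant '[20,35,-1.6,-0.7,0,20,35,0,0,0,20,10,0,0,0,20,5,0,0,0,20,0,0,0,0,20,0,0,0,0,20,4,0,0,0,20,3,0,0,0,20,2,0,0,0,20,0,0,0,0,20,0,0,0,0]'
python3 - <<'E'
from h import *
plan([.459,-.285,.054])
E
```

```text
clock: 49.58
tcp_pos: [0.4596, -0.2866, 0.0573]
orientation: [-0.116, 1.568, 0.115]
contact_force: [0.2, -0.0, -4.1]
grip_width: 0.0215
clk 49.58 tcp [ 459.6 -286.6   57.3] x-axis [ 0. -0. -1.] jaw [-0.147  0.989 -0.   ] F [ 0.2 -0.  -4.1] w 21.5 q [ 0.13  0.46  0.4   2.01 -0.26  0.72  2.41]
turn 0.002 then shift x,y,z [ 3.3  1.6 -0.4]  (before turn: [ 3.3  1.6 -0.4] )
```

```bash
python3 -m pendant '[20,1.5,1.2,0,0,20,1.5,0,0,0,20,0.5,0,0,0,20,0,0,0,0,20,0,0,0,0]'
```

```text
clock: 50.2
tcp_pos: [0.4593, -0.2852, 0.0538]
orientation: [-0.115, 1.568, 0.116]
contact_force: [-0.6, 1.0, -0.6]
grip_width: 0.0217
```

The rim now carries most of the weight. Release, back off and check.

```bash
python3 -m pendant '[20,0.5,0,0,0,20,0,0,0,0,45,0,0,0,0,45,0,0,0,0,45,0,0,0,0,45,0,0,0,0,45,-25,0,0,0,45,-40,0,0,0,45,-40,0,0,0,45,0,40,0,0,45,0,45,10,0,45,0,45,10,0,45,0,45,10,0,45,0,45,10,0,45,0,0,0,0,45,0,0,0,0]'
python3 - <<'E'
from h import *
plan([.46,-.05,.16])
p,S=grab("side");p2,W=grab("top")
for X,q in((S,p),(W,p2)):
    hsv=cv2.cvtColor(q,cv2.COLOR_RGB2HSV)
    n=np.hypot(X[...,0]-.459,X[...,1]+.285)
    d=(n<.057)&(n>.016)&(X[...,2]>.08)&(X[...,2]<.095);P=X[d]
    A=np.c_[P[:,:2]-[.459,-.285],np.ones(len(P))];print("disc",d.sum(),"plane",np.round(np.linalg.lstsq(A,P[:,2],rcond=None)[0],4))
    e=(n<.09)&(X[...,2]>.082)&(X[...,2]<.093);print("disc circle",cv2.minEnclosingCircle((X[e][:,:2]*1000).astype(np.float32)))
    k=(n<.03)&(X[...,2]>.105);print("knob",k.sum(),np.round(X[k].mean(0),4),np.round(X[k][:,2].max(),4))
    am=(hsv[...,0]<18)&(hsv[...,1]>160)&(X[...,2]>.008)&(X[...,0]<.506)&(X[...,0]>.404)&(abs(X[...,1]-.026)<.071)
    c,l,s,_=cv2.connectedComponentsWithStats(am.astype(np.uint8))
    for i in range(1,c):print("grip",s[i,4],np.round(np.median(X[l==i],axis=0),3))
# pot from side: wall centre
a=cv2.resize(p[100:280,240:440,::-1],(400,360));b=cv2.resize(p2[100:320,150:480,::-1],(400,267));b=np.vstack([b,np.zeros((93,400,3),np.uint8)])
cv2.imwrite("pics/end.png",np.hstack([a,b]))
E
```

```text
clock: 52.2
tcp_pos: [0.4666, -0.0625, 0.1583]
orientation: [-0.116, 1.568, 0.115]
contact_force: [0.6, -0.5, 0.5]
grip_width: 0.0449
clk 52.2 tcp [466.6 -62.5 158.3] x-axis [ 0. -0. -1.] jaw [-0.146  0.989 -0.   ] F [ 0.6 -0.5  0.5] w 44.9 q [-0.31  0.18  0.36  2.09 -0.08  0.89  1.81]
turn 0.002 then shift x,y,z [-1.7 13.3 -4.8]  (before turn: [-1.7 13.3 -4.7] )
disc 367 plane [ 0.0061 -0.0219  0.0888]
disc circle ((460.15606689453125, -284.2132263183594), 60.7490119934082)
knob 8 [ 0.4674 -0.2791  0.1102] 0.1148
grip 106 [ 0.462 -0.009  0.026]
grip 109 [0.462 0.065 0.025]
disc 1234 plane [ 0.0098 -0.0051  0.0875]
disc circle ((461.1248779296875, -285.466796875), 60.11132049560547)
knob 61 [ 0.4614 -0.2849  0.1119] 0.1168
grip 28 [0.465 0.059 0.032]
```

View pics/end.png

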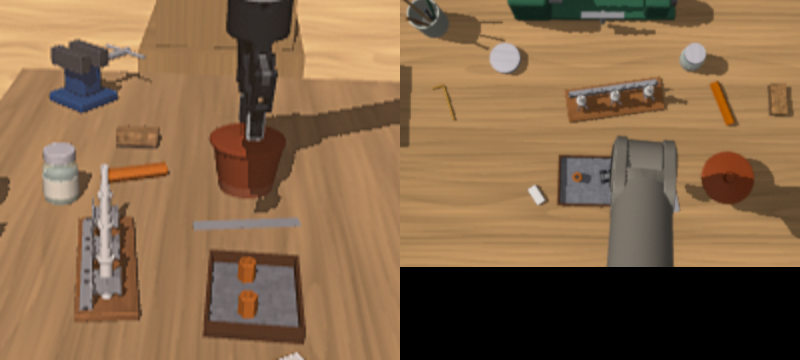

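The lid is seated: disc top 0.0875 against 0.087 nominal, tilt about 0.01 rad, and about 1.5 mm off the pot's axis. The picture shows all the barrels bare, both grips standing in the tray and the bystanders in place. Handing in.

```bash
python3 -c "
from bench import r
print(r.hand_in())"
```

```text
the job is handed in; nothing more can be done
None
```

The job is done and handed in at about 52 s on the robot's clock. The hand-in reports no verdict.

**What came off, in order**
1. Tips 2 and 1 went into the pot (barrel 3 had none).
2. Grips 1 and 3 went into the tray (barrel 2 had none).
3. Nuts 3 and 2 went into the pot (barrel 1 had none).
4. The lid went on last. It had been knocked about 50 mm during the run, so I measured it again before picking it up.

**Last checks**
- **Lid:** the disc top is at 87.5 mm against 87 mm nominal. It is level within about 0.01 rad from the top camera and 0.023 rad from the side camera, under the 0.04 limit, and 1–2 mm off the pot's axis.
- **Metal parts:** all four were inside the pot before the lid closed it. The second nut I confirmed only from the measured blob in the pot, not in a picture.
- **Grips and barrels:** both grips stand in the tray and all three barrels are bare.
- **Bystanders:** all look where they were, by eye only; I did not measure them again at the end.

**One disagreement:** the reported TCP height was about 40 mm below where the cameras showed the fingertips. I used the camera heights throughout, and the grasps and placements fitted them.

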